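# Change the nest in a press fixture

### The arm

A 6-joint arm with a two-finger parallel gripper is mounted at the origin on the work surface. World frame = base frame: x ahead of the robot, y to its left, z up, the work surface at z = 0. Lengths are in m, angles in rad, forces in N, time in s.
With the tool pointing down it reaches from about 0.25 to 0.775 m from the base axis. Payload 4 kg.
Tool frame: the origin (TCP) lies midway between the tips of the shut fingers; the grasp point (between the pads) lies 19 mm behind it; z points along the fingers, y is the line along which they close (so a half turn about z gives the same grasp; the last joint's range is limited). The gripper opens to 94 mm and grips with 3 to 60 N. Pads are 16 mm wide; open, the fingers measure 119 mm over their backs; the gripper's body (75 mm by 177 mm) begins 78 mm behind the grasp point.
Start: joints at [1.102, 0.087, 1.371, -0, 1.684, -0.103], TCP at [0.197, 0.514, 0.206] pointing down, gripper open.
Joint ranges: [-3.1, 3.1], [-0.76, 2.03], [0.27, 2.55], [-1.08, 4.22], [0.17, 2.65], [-2.57, 2.57]. Speed limits (rad/s): [2.79, 2.79, 3.14, 3.14, 3.14, 3.14].

### API

Orientations are given as [roll, pitch, yaw] about the fixed x, y, z axes, in that order (R = Rz(yaw) Ry(pitch) Rx(roll)).
In Python, from workcell import env, cams, order gives the robot as it stands.
- The arm moves only by the shell command python3 -m pendant 'ROWS' [FORCE]. ROWS is JSON, a list of rows, each an object with "dp": the shift along the tool's x, y, z in m, a list of three; "twist": the turn about the tool's z in rad; "jaw": the gripper command: -1 is shut, 1 is fully open, values between are in proportion. A call has exactly 10 rows; each row shifts and turns the commanded pose from where the row before left it, along the tool's axes as they then stand; what a row does not reach is not made up. A row lasts 1/12 s, in which the tool goes at most 41.7 mm and 7.16 degrees, less where a joint would pass 70% of its speed; a pose out of reach is approached as far as the arm can. A call is refused whole if a number of a shift passes 0.0417 or a number of a turn 0.125, either way. A call with a gripper value outside its range is refused whole. The fingers move at their own pace and stop on an object; FORCE is the grip in N (left out, the last holds). Time passes only in rows, so rows that do not move let the fingers close, or fill a call up. It gives the time, the measured TCP pose, the force, the opening and the grip force at its end, in the units of the state.
- env.get_state(): the state, without advancing time (a new reading comes with each control period).
- cams.grab_frame(name): name is "scene" or "top" or "wrist"; returns the picture (420x560x3 uint8, blue, green, red); there is no depth.
- cams.camera_info(name): a dict with "intrinsics" (3x3 intrinsics, pixels), "extrinsics" (4x4, takes a point from world to camera coordinates); the wrist camera has in their place "T_tool_cam" (4x4, takes a point from camera to tool coordinates, whose origin is the TCP and whose axes are the flange's). Camera axes: x right, y down, z forward; pixel columns grow to the right and rows downward; lengths in m; the calibration is good to about 2 mm. A picture is of the moment at which its call begins: read the wrist's pose just before it. camera_info takes no time and is no camera call.
- order.finish_job(): hands the job in; it is judged then, once.
The state is a dict: "time_s": time; "qpos": joint angles; "joint_velocities": joint speeds; "joint_efforts": joint torques, N m; "tool_pos": TCP position; "ee_rot": TCP orientation; "force": force on the tool from outside, world axes, zero at the start; "ft_torque": the same for the moment, N m; "grip_width": finger opening in m; "grip_force": force on a finger pad.
Only numpy, scipy, OpenCV 4.12 (cv2) and the standard library are available. Lean on these libraries where they do the work, as an engineer would, in place of code of your own. Each camera call takes 0.05 s, during which the arm holds its last target. There are 200 camera calls.

### The job

Change the nest in the press fixture: first take both hold-down bars off it and lay them flat in the black tray, then lift the white nest out and stand it in the yellow tray, and seat the green nest upright and fully home in the fixture's pocket. Last, put each bar back to the end of the fixture it came from, in the place and direction it had at the start, so that it bridges the post and lies on the nest's shoulder again. Do not disturb the bottle, the screwdriver or the caliper.

Things in the scene. Friction and masses are not known exactly. Their poses are not given: they have to be found in the camera images.
- fixture: Fixed press fixture, base 150 x 292 mm (x, y), dark plate top at z = 30 mm. Origin: underside, below the pocket's centre. Pocket 59 (x) x 109 (y) mm, 12 deep (floor at z = 18), rim bevelled 4 mm. At each y end a post (18 mm diameter, 82 mm from the origin) and a heel block (34 x 24 mm, 120 from the origin), tops at z = 48. The white nest is in the pocket, a bar over each end.
- bar_red: Red steel hold-down bar 26 (x) x 90 (y) x 16 mm, 0.28 kg; origin: centre of the underside. Undone captive thumb screw (20 mm diameter) in the middle, up to 30 mm above the underside. Starts at either end of the fixture, along its y, loose on post and heel block, underside at z = 48 mm, inner end 15 mm over the nest's shoulder. Grip across the 26 mm at the middle. Same from either end.
- bar_blue: Blue hold-down bar, otherwise exactly like the red one; starts at the other end of the fixture. Origin: centre of the underside.
- nest_white: White plastic nest to take out, 54 (x) x 104 (y) mm, 0.26 kg, same from either end; origin: centre of the underside. Its middle 50 mm of length is 46 mm high (shallow channel on top), the 27 mm shoulders at both ends 30 mm high. Starts in the pocket, underside at z = 18 mm, a bar on each shoulder. Grip across the 54 mm at the middle.
- nest_green: Green plastic nest to put in, same outside, mass and origin as the white one, narrower channel. Starts upright in a grey tray (130 x 170 mm, rim 12 mm high, floor 4 mm thick), somewhat off its middle and turned. Seated in the pocket its underside is at z = 18 mm, with 2.5 mm of play on each side; either way round is right.
- tray_black: Black open tray fixed to the bench, side area for the bars: outside 130 (x) x 170 (y) x 12 mm, walls and floor 4 mm. Origin: centre of the underside. Empty at the start. Both bars fit side by side along its x, centres 35 mm each side of the middle.
- tray_yellow: Yellow open tray fixed to the bench, for the nest taken out; same size and origin as the black tray. Empty at the start.
- bottle: White bottle with a red cap, 58 mm diameter, 150 mm tall, upright on the bench; origin at the centre of its underside. Not to be disturbed.
- screwdriver: Screwdriver lying on the bench beyond the fixture, about 200 mm long along its own x, origin under its middle. Not to be disturbed.
- caliper: Digital caliper lying on the bench, 190 mm long along its own y, 10 mm high; origin at the centre of its underside. Not to be disturbed.
Not all that is in view belongs to the job. What is meant by the bar_red is not turquoise, and is the larger of those in its own colour.

How it is judged:
By the outcome, as a careful person would: the job done as asked, in the order asked, and still so for the second after the job is handed in, with the robot touching nothing.
It also fails if it takes over 141 s, if anything falls off the work surface, if the arm or the gripper's body presses on something with over 40 N, if the wrist force passes 120 N, or if a joint passes its speed limit or range.

## Working session

There is one attempt and no reset: what is moved stays moved. The work goes in short steps, Python scripts to look and compute and a shell command to move; the robot and the scene stay as the last step left them, time stands still between calls to the robot, and variables do not carry over. Pictures are saved under pics/ and viewed, at most 17 in all, crops included, and the job is handed in when it is done.

```bash
ls; mkdir -p pics; python3 - <<'E'
from workcell import env,cams,order
import cv2,numpy as np
for n in("scene","top"):
    cv2.imwrite(f"pics/{n}0.png",cams.grab_frame(n))
    i=cams.camera_info(n);print(n,np.round(i["intrinsics"],1).tolist(),np.round(i["extrinsics"],3).tolist())
print(np.round(cams.camera_info("wrist")["T_tool_cam"],4).tolist(),np.round(cams.camera_info("wrist")["intrinsics"],1).tolist())
s=env.get_state();print({k:np.round(v,4).tolist() for k,v in s.items()})
E
```

```text
pics
scene [[492.7, 0.0, 268.3], [0.0, 492.7, 205.5], [0.0, 0.0, 1.0]] [[-0.852, 0.524, -0.011, 0.496], [0.375, 0.595, -0.711, -0.201], [-0.366, -0.61, -0.703, 1.369], [0.0, 0.0, 0.0, 1.0]]
top [[406.8, 0.0, 281.5], [0.0, 406.8, 210.2], [0.0, 0.0, 1.0]] [[-0.018, -0.999, 0.033, -0.009], [-0.995, 0.015, -0.095, 0.601], [0.095, -0.034, -0.995, 1.124], [0.0, 0.0, 0.0, 1.0]]
[[-0.0004, -0.9695, -0.245, 0.0718], [1.0, -0.0001, -0.0009, -0.0003], [0.0009, -0.245, 0.9695, -0.1808], [0.0, 0.0, 0.0, 1.0]] [[351.3, 0.0, 284.9], [0.0, 351.3, 207.3], [0.0, 0.0, 1.0]]
{'time_s': 0.1, 'qpos': [1.1019, 0.0879, 1.3721, 0.0, 1.6836, -0.1031], 'joint_velocities': [-0.0005, -0.0017, -0.0024, -0.0011, -0.0003, -0.0004], 'joint_efforts': [0.0028, -34.1255, -30.3301, 0.0721, 0.0305, -0.0001], 'tool_pos': [0.1965, 0.5132, 0.2044], 'ee_rot': [-3.1396, -0.0002, 2.7758], 'force': [0.4308, -0.4204, 0.4509], 'ft_torque': [-0.0483, -0.0329, 0.0208], 'grip_force': 0.0, 'grip_width': 0.0942}
```

View pics/top0.png

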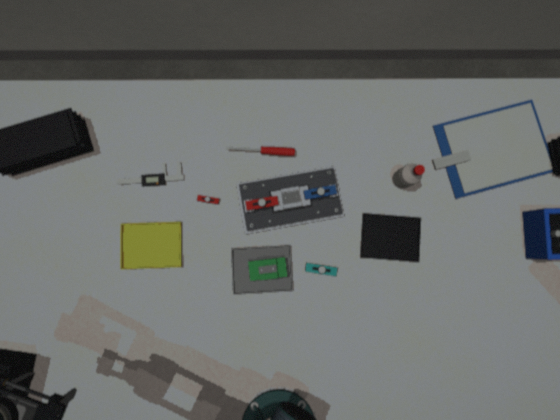

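View pics/scene0.png

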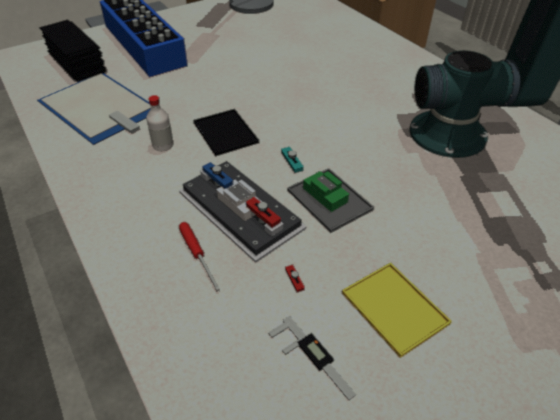

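The top view shows the fixture at about (290,200), with the red bar left (262,203) and the blue bar right (321,192). The green nest is at (267,268), the black tray at (391,237) and the yellow tray at (152,245). The small red (208,199) and turquoise (321,269) bars are decoys. The scene view agrees.

```bash
cat > h.py <<'E'
from workcell import env,cams,order
import cv2,numpy as np
from scipy.spatial.transform import Rotation as R
def cam(n):
    i=cams.camera_info(n);K=i["intrinsics"]
    if n=="wrist":
        s=env.get_state();T=np.eye(4);T[:3,:3]=R.from_euler("xyz",s["ee_rot"]).as_matrix();T[:3,3]=s["tool_pos"]
        return np.array(K),T@np.array(i["T_tool_cam"])
    return np.array(K),np.linalg.inv(i["extrinsics"])
def proj(px,z,K,T):
    px=np.atleast_2d(px).astype(float);d=np.c_[px,np.ones(len(px))]@np.linalg.inv(K).T@T[:3,:3].T
    return (T[:3,3]+d*((z-T[2,3])/d[:,2:]))[:,:2]
def pix(p,K,T):
    q=np.linalg.inv(T)@np.r_[p,1];q=K@q[:3];return q[:2]/q[2]
def mask(im,c):
    h,s,v=cv2.split(cv2.cvtColor(im,cv2.COLOR_BGR2HSV));h=h.astype(int)
    if c=="red": m=((h<10)|(h>170))&(s>140)&(v>60)
    if c=="blue": m=(h>98)&(h<125)&(s>130)&(v>50)
    if c=="green": m=(h>45)&(h<78)&(s>110)&(v>40)
    if c=="yellow": m=(h>22)&(h<36)&(s>120)&(v>60)
    if c=="black": m=v<40
    if c=="dark": m=(v<85)&(s<90)
    if c=="white": m=(v>140)&(s<50)
    return m.astype(np.uint8)*255
def rects(im,c,z,K,T,amin=60,n=6):
    cs,_=cv2.findContours(mask(im,c),cv2.RETR_EXTERNAL,cv2.CHAIN_APPROX_NONE)
    for k in sorted(cs,key=cv2.contourArea)[::-1][:n]:
        if cv2.contourArea(k)<amin: continue
        k=k[:,0];w=proj(k,z,K,T)*1000
        b=cv2.boxPoints(cv2.minAreaRect(w.astype(np.float32)));e=b[1]-b[0],b[2]-b[1]
        l=max(e,key=np.linalg.norm);o=min(e,key=np.linalg.norm)
        print(c,"px",k.mean(0).round(),"ctr",b.mean(0).round(1),"size",np.linalg.norm(l).round(1),np.linalg.norm(o).round(1),"long-axis deg",round(np.degrees(np.arctan2(l[1],l[0]))%180,1))
E
python3 - <<'E'
from h import *
im=cams.grab_frame("top");K,T=cam("top")
for c,z,n in(("red",.064,3),("blue",.064,3),("green",.034,1),("yellow",.012,1),("black",.012,4),("dark",.03,4)): rects(im,c,z,K,T,n=n)
c=im[130:300,100:440];cv2.imwrite("pics/topc.png",cv2.resize(c,(800,400),interpolation=cv2.INTER_CUBIC))
E
```

```text
red px [277. 151.] ctr [763.8 -10.3] size 92.1 20.2 long-axis deg 85.8
red px [271. 201.] ctr [623.4  10.1] size 33.0 27.7 long-axis deg 89.2
red px [253. 204.] ctr [615.3  57.8] size 40.5 26.1 long-axis deg 103.3
blue px [540. 235.] ctr [ 520.1 -745.8] size 139.5 104.1 long-axis deg 179.1
blue px [456. 182.] ctr [ 671.  -506.9] size 90.2 32.7 long-axis deg 21.8
blue px [442. 139.] ctr [ 792.3 -476.2] size 87.1 28.2 long-axis deg 10.8
green px [267. 269.] ctr [437.7  23.2] size 101.5 52.7 long-axis deg 95.3
yellow px [151. 245.] ctr [509.5 350.5] size 167.0 125.6 long-axis deg 91.1
black px [ 42. 143.] ctr [811.  664.8] size 264.8 138.9 long-axis deg 107.2
black px [ 28. 393.] ctr [138.4 654.7] size 205.0 180.1 long-axis deg 88.2
black px [390. 237.] ctr [ 519.9 -332.6] size 166.2 122.7 long-axis deg 84.7
black px [280. 410.] ctr [63.4 -4. ] size 197.7 71.4 long-axis deg 88.2
dark px [279.  39.] ctr [1108.1  -45.1] size 1667.2 243.6 long-axis deg 90.1
dark px [ 43. 142.] ctr [806.2 653.1] size 265.6 144.9 long-axis deg 107.2
dark px [212. 389.] ctr [110.  187.4] size 600.4 125.7 long-axis deg 75.2
dark px [ 29. 389.] ctr [146.4 642.4] size 207.5 182.5 long-axis deg 88.2
```

View pics/topc.png

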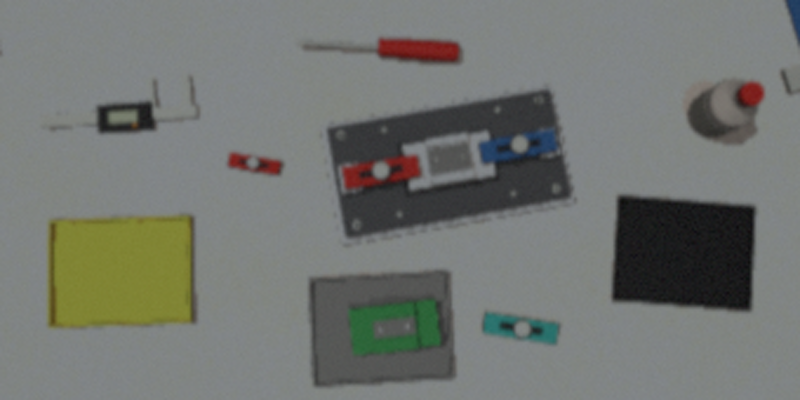

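```bash
cat >> h.py <<'E'
def go(x,y,z,yaw,n,tw=None):
    "per-row tool-frame dp and twist to reach (x,y,z,yaw deg) in n rows from the measured pose"
    s=env.get_state();M=R.from_euler("xyz",s["ee_rot"]).as_matrix()
    yw=np.arctan2(M[1,0],M[0,0]);d=(np.radians(yaw)-yw+np.pi)%(2*np.pi)-np.pi
    t=-d/n;S=sum(R.from_euler("z",t*k).as_matrix() for k in range(n))
    w=M.T@(np.array([x,y,z])-s["tool_pos"]);dp=np.linalg.solve(S,w)
    print("n",n,"dp",dp.round(4).tolist(),"twist",round(t,4),"| total tool",(w*1000).round(1).tolist(),"mm",round(-np.degrees(d),2),"deg")
def st():
    s=env.get_state();print("t",s["time_s"],"tcp",(np.array(s["tool_pos"])*1000).round(1),"rpy deg",np.degrees(s["ee_rot"]).round(2),"F",np.round(s["force"],1),"w",round(s["grip_width"]*1000,1),"gf",round(s["grip_force"],1))
E
python3 - <<'E'
from h import *
im=cams.grab_frame("top");K,T=cam("top")
C=[]
for c,b in(("red",(240,300)),("blue",(295,350))):
    m=mask(im,c);m[:170]=0;m[230:]=0;m[:,:b[0]]=0;m[:,b[1]:]=0
    p=np.argwhere(m)[:,::-1];w=proj(p,.064,K,T)*1000
    bx=cv2.boxPoints(cv2.minAreaRect(w.astype(np.float32)));C.append(bx.mean(0));print(c,bx.round(),C[-1])
C=np.array(C);d=C[0]-C[1];print(C.mean(0),np.linalg.norm(d),np.degrees(np.arctan2(d[1],d[0])))
m=C.mean(0)/1000
go(*m,.2,np.degrees(np.arctan2(d[1],d[0])),20)
E
```

```text
red [[598.  75.]
 [614.  -9.]
 [640.  -4.]
 [625.  80.]] [619.233     35.565456]
blue [[ 627.  -86.]
 [ 642. -170.]
 [ 666. -165.]
 [ 652.  -81.]] [ 646.71387 -125.38347]
[632.9734   -44.909004] 163.27817 99.68941
n 20 dp [-0.037, -0.0018, 0.0003] twist 0.0518 | total tool [-607.2, -365.2, 5.2] mm 59.35 deg
```

```bash
python3 -m pendant '[{"dp":[-0.037,-0.0018,0],"twist":0.052,"jaw":1},{"dp":[-0.037,-0.0018,0],"twist":0.052,"jaw":1},{"dp":[-0.037,-0.0018,0],"twist":0.052,"jaw":1},{"dp":[-0.037,-0.0018,0],"twist":0.052,"jaw":1},{"dp":[-0.037,-0.0018,0],"twist":0.052,"jaw":1},{"dp":[-0.037,-0.0018,0],"twist":0.052,"jaw":1},{"dp":[-0.037,-0.0018,0],"twist":0.052,"jaw":1},{"dp":[-0.037,-0.0018,0],"twist":0.052,"jaw":1},{"dp":[-0.037,-0.0018,0],"twist":0.052,"jaw":1},{"dp":[-0.037,-0.0018,0],"twist":0.052,"jaw":1}]'; python3 -m pendant '[{"dp":[-0.037,-0.0018,0],"twist":0.052,"jaw":1},{"dp":[-0.037,-0.0018,0],"twist":0.052,"jaw":1},{"dp":[-0.037,-0.0018,0],"twist":0.052,"jaw":1},{"dp":[-0.037,-0.0018,0],"twist":0.052,"jaw":1},{"dp":[-0.037,-0.0018,0],"twist":0.052,"jaw":1},{"dp":[-0.037,-0.0018,0],"twist":0.052,"jaw":1},{"dp":[-0.037,-0.0018,0],"twist":0.052,"jaw":1},{"dp":[-0.037,-0.0018,0],"twist":0.052,"jaw":1},{"dp":[-0.037,-0.0018,0],"twist":0.052,"jaw":1},{"dp":[-0.037,-0.0018,0],"twist":0.052,"jaw":1}]'
python3 - <<'E'
from h import *
st();K,T=cam("wrist");im=cams.grab_frame("wrist");cv2.imwrite("pics/w1.png",im)
for c,z in(("red",.064),("blue",.064),("green",.034)): rects(im,c,z,K,T,300,3)
E
```

```text
time_s: 1.03
tool_pos: [0.4898, 0.291, 0.2051]
ee_rot: [-3.141, -0.0, 2.253]
force: [1.1, 0.0, 0.6]
grip_width: 0.0942
grip_force: 0.0
time_s: 1.87
tool_pos: [0.6324, -0.0464, 0.2049]
ee_rot: [-3.141, -0.0, 1.733]
force: [0.1, 0.7, 1.6]
grip_width: 0.0938
grip_force: 0.0
t 1.8667 tcp [632.4 -46.4 204.9] rpy deg [-1.7997e+02 -2.0000e-02  9.9310e+01] F [0.1 0.7 1.6] w 93.8 gf 0.0
red px [285. 102.] ctr [618.2  36.2] size 88.4 26.0 long-axis deg 99.3
red px [425. 175.] ctr [755.5  -7.2] size 87.4 20.6 long-axis deg 85.8
blue px [287. 274.] ctr [ 645.6 -125.3] size 88.5 25.0 long-axis deg 99.9
green px [94. 84.] ctr [435.7  23.3] size 103.8 74.9 long-axis deg 95.6
```

View pics/w1.png

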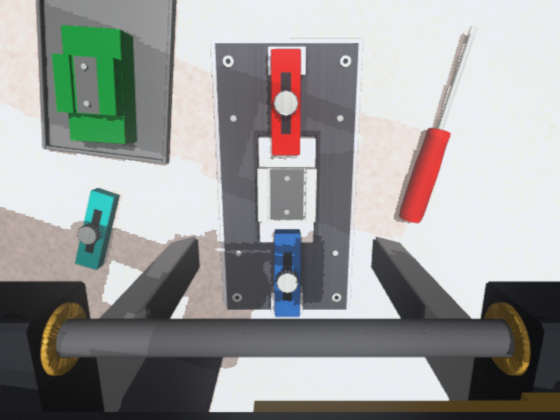

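The wrist view shows the red bar at (285,102) and the blue bar at (287,274). They measure 163.8 mm apart (164 expected). I'll move above red.

```bash
python3 -c "
from h import *
go(.6182,.0363,.11,99.63,8)"
```

```text
n 8 dp [0.0115, -0.0, 0.0117] twist -0.0019 | total tool [92.3, -0.6, 93.8] mm -0.86 deg
```

```bash
python3 -m pendant '[{"dp":[0.0115,0,0.0117],"twist":-0.003,"jaw":0.5},{"dp":[0.0115,0,0.0117],"twist":0,"jaw":0.5},{"dp":[0.0115,0,0.0117],"twist":0,"jaw":0.5},{"dp":[0.0115,0,0.0117],"twist":0,"jaw":0.5},{"dp":[0.0115,0,0.0117],"twist":0,"jaw":0.5},{"dp":[0.0115,0,0.0117],"twist":0,"jaw":0.5},{"dp":[0.0115,0,0.0117],"twist":0,"jaw":0.5},{"dp":[0.0115,0,0.0117],"twist":0,"jaw":0.5},{"dp":[0,0,0],"twist":0,"jaw":0.5},{"dp":[0,0,0],"twist":0,"jaw":0.5}]'
python3 - <<'E'
from h import *
for i in range(4):
    st();s=env.get_state();q=np.degrees(s["qpos"]);print("fk yaw",90+q[0]-q[5]);K,T=cam("wrist");im=cams.grab_frame("wrist")
    if i%3==0: rects(im,"red",.064,K,T,300,1);go(.6182,.0363,.05,99.63,8)
cv2.imwrite("pics/w2.png",im)
E
```

```text
time_s: 2.75
tool_pos: [0.6161, 0.0469, 0.1107]
ee_rot: [-3.14, -0.0, 1.74]
force: [-0.2, -0.2, 0.9]
grip_width: 0.0707
grip_force: 0.0
t 2.75 tcp [616.1  46.9 110.7] rpy deg [-179.89   -0.     99.72] F [-0.2 -0.2  0.9] w 70.7 gf 0.0
fk yaw 99.7151146972478
red px [287. 238.] ctr [618.2  36.2] size 89.7 26.0 long-axis deg 99.0
n 8 dp [-0.0012, -0.0, 0.0077] twist 0.0001 | total tool [-10.0, -0.4, 61.9] mm 0.03 deg
t 2.8 tcp [616.9  46.2 111.9] rpy deg [1.800e+02 3.000e-02 9.966e+01] F [ 1.  -0.1  0.5] w 70.8 gf 0.0
fk yaw 99.66201349785374
t 2.85 tcp [617.4  45.9 112.6] rpy deg [1.7992e+02 4.0000e-02 9.9630e+01] F [-0.2 -1.   0.4] w 70.5 gf 0.0
fk yaw 99.62770328729158
t 2.9 tcp [617.6  45.6 113. ] rpy deg [1.7989e+02 4.0000e-02 9.9600e+01] F [ 1.2  0.6 -0.1] w 70.6 gf 0.0
fk yaw 99.59809429686416
red px [285. 235.] ctr [618.   36.6] size 90.3 25.9 long-axis deg 98.8
n 8 dp [-0.0011, -0.0001, 0.0079] twist -0.0001 | total tool [-9.1, -1.1, 63.1] mm -0.05 deg
```

View pics/w2.png

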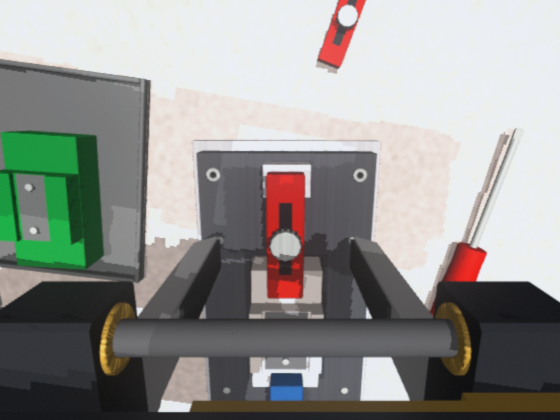

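The wrist view shows the red bar centred between the fingers at (285,235), with its screw at (286,246). I'll descend and grip.

```bash
python3 -m pendant '[{"dp":[-0.0015,-0.0005,0.0105],"twist":0,"jaw":0.2},{"dp":[-0.0015,0,0.0105],"twist":0,"jaw":0.0},{"dp":[-0.0015,0,0.0105],"twist":0,"jaw":0.0},{"dp":[-0.0015,0,0.0105],"twist":0,"jaw":0.0},{"dp":[-0.0015,0,0.0105],"twist":0,"jaw":0.0},{"dp":[-0.0015,0,0.0105],"twist":0,"jaw":0.0},{"dp":[0,0,0],"twist":0,"jaw":0},{"dp":[0,0,0],"twist":0,"jaw":0},{"dp":[0,0,0],"twist":0,"jaw":0},{"dp":[0,0,0],"twist":0,"jaw":0}]'
python3 - <<'E'
from h import *
for i in range(2):
    st();K,T=cam("wrist");im=cams.grab_frame("wrist")
rects(im,"red",.064,K,T,300,1);go(.6182,.0363,.05,99.63,1)
cv2.imwrite("pics/w3.png",im)
E
```

```text
time_s: 3.78
tool_pos: [0.6185, 0.0372, 0.0498]
ee_rot: [3.14, 0.0, 1.739]
force: [0.3, -1.0, 0.4]
grip_width: 0.0468
grip_force: 0.0
t 3.7833 tcp [618.5  37.2  49.8] rpy deg [1.799e+02 1.000e-02 9.963e+01] F [ 0.3 -1.   0.4] w 46.8 gf 0.0
t 3.8333 tcp [618.5  37.2  49.9] rpy deg [1.7989e+02 2.0000e-02 9.9630e+01] F [-0.5 -0.2  0.3] w 47.2 gf 0.0
red px [286. 247.] ctr [617.1  43.5] size 76.7 26.0 long-axis deg 99.6
n 1 dp [-0.0008, -0.0004, -0.0001] twist 0.0 | total tool [-0.8, -0.4, -0.1] mm 0.0 deg
```

View pics/w3.png

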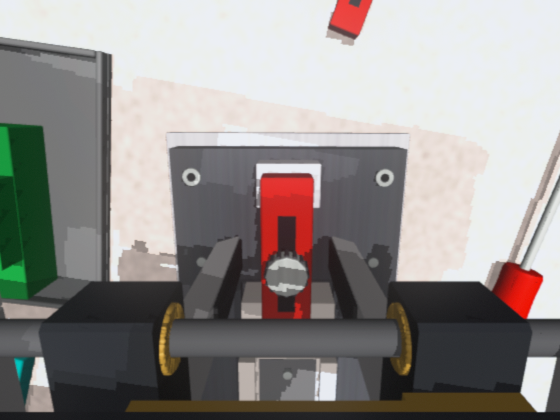

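Fingers straddle the red bar evenly (bar centre column 286). Now I'll close and check.

```bash
python3 -m pendant '[{"dp":[-0.0008,-0.0003,0],"twist":0,"jaw":-0.3},{"dp":[0,0,0],"twist":0,"jaw":-0.6},{"dp":[0,0,0],"twist":0,"jaw":-1},{"dp":[0,0,0],"twist":0,"jaw":-1},{"dp":[0,0,0],"twist":0,"jaw":-1},{"dp":[0,0,0],"twist":0,"jaw":-1},{"dp":[0,0,-0.004],"twist":0,"jaw":-1},{"dp":[0,0,-0.02],"twist":0,"jaw":-1},{"dp":[0,0,-0.03],"twist":0,"jaw":-1},{"dp":[0,0,-0.03],"twist":0,"jaw":-1}]' 40
python3 - <<'E'
from h import *
im=cams.grab_frame("top");K,T=cam("top");st()
# black tray: corners
m=mask(im,"black");m[:,:350]=0;m[:,430:]=0;m[:200]=0;m[280:]=0
w=proj(np.argwhere(m)[:,::-1],.012,K,T)*1000
b=cv2.boxPoints(cv2.minAreaRect(w.astype(np.float32)));print(b.round(1),b.mean(0))
im=cams.grab_frame("scene");K,T=cam("scene")
m=mask(im,"black");m[:,:180]=0;m[:,270:]=0;m[:100]=0;m[160:]=0
w=proj(np.argwhere(m)[:,::-1],.012,K,T)*1000
b=cv2.boxPoints(cv2.minAreaRect(w.astype(np.float32)));print(b.round(1),b.mean(0))
E
```

```text
time_s: 4.72
tool_pos: [0.6157, 0.0362, 0.1312]
ee_rot: [-3.135, -0.001, 1.739]
force: [-0.2, -0.7, -2.7]
grip_width: 0.0258
grip_force: 40.0
t 4.7667 tcp [620.1  36.2 140.5] rpy deg [1.7951e+02 1.0000e-01 9.9630e+01] F [2.4 0.5 2.9] w 25.4 gf 40.0
[[ 451.5 -409.2]
 [ 572.7 -420.9]
 [ 588.6 -256. ]
 [ 467.4 -244.3]] [ 520.0589  -332.62927]
[[ 337.3 -393.8]
 [ 516.6 -504.4]
 [ 663.3 -266.7]
 [ 484.  -156.1]] [ 500.29645 -330.24332]
```

```bash
python3 - <<'E'
from h import *
im=cams.grab_frame("top");K,T=cam("top")
m=mask(im,"red");m[:,:395]=0;m[:,440:]=0;p=np.argwhere(m)[:,::-1];c=p.mean(0);print(c,proj(c,.15,K,T)*1000,proj(c,.145,K,T)*1000)
im=cams.grab_frame("scene");K,T=cam("scene")
m=mask(im,"red");m[:,:140]=0;m[:,170:]=0;m[110:]=0;p=np.argwhere(m)[:,::-1];c=p.mean(0);print(c,proj(c,.145,K,T)*1000)
st();go(.5,-.33,.18,84.5,12)
E
```

```text
[418.5        169.73684211] [[ 689.17746769 -372.1143626 ]] [[ 690.13961886 -374.02389584]]
[153.45714286 100.07142857] [[ 691.3652053  -371.11054305]]
t 4.9167 tcp [617.6  36.2 133. ] rpy deg [1.7997e+02 1.0000e-02 9.9620e+01] F [-0.4 -0.  -3. ] w 25.8 gf 40.0
n 12 dp [-0.0301, -0.0113, -0.0039] twist 0.022 | total tool [-341.4, -177.2, -47.1] mm 15.12 deg
```

```bash
python3 -m pendant '[{"dp":[-0.02,-0.0045,0],"twist":0.022,"jaw":-1},{"dp":[-0.0308,-0.007,0],"twist":0.022,"jaw":-1},{"dp":[-0.0308,-0.007,0],"twist":0.022,"jaw":-1},{"dp":[-0.0308,-0.007,0],"twist":0.022,"jaw":-1},{"dp":[-0.0308,-0.007,0],"twist":0.022,"jaw":-1},{"dp":[-0.0308,-0.007,0],"twist":0.022,"jaw":-1},{"dp":[-0.0308,-0.007,0],"twist":0.022,"jaw":-1},{"dp":[-0.0308,-0.007,0],"twist":0.022,"jaw":-1},{"dp":[-0.0308,-0.007,0],"twist":0.022,"jaw":-1},{"dp":[-0.0308,-0.007,0],"twist":0.022,"jaw":-1}]'
python3 -m pendant '[{"dp":[-0.0308,-0.007,0],"twist":0.022,"jaw":-1},{"dp":[-0.0308,-0.007,0],"twist":0.022,"jaw":-1},{"dp":[-0.0108,-0.0025,0],"twist":0,"jaw":-1},{"dp":[0,0,0],"twist":0,"jaw":-1},{"dp":[0,0,0],"twist":0,"jaw":-1},{"dp":[0,0,0],"twist":0,"jaw":-1},{"dp":[0,0,0],"twist":0,"jaw":-1},{"dp":[0,0,0],"twist":0,"jaw":-1},{"dp":[0,0,0],"twist":0,"jaw":-1},{"dp":[0,0,0],"twist":0,"jaw":-1}]'
python3 - <<'E'
from h import *
st();K,T=cam("wrist");im=cams.grab_frame("wrist");cv2.imwrite("pics/w4.png",im)
go(.548,-.335,.006,84.5,10)
E
```

```text
time_s: 5.75
tool_pos: [0.5676, -0.2646, 0.1289]
ee_rot: [-3.136, -0.003, 1.518]
force: [0.2, 0.1, -3.1]
grip_width: 0.0255
grip_force: 40.0
time_s: 6.58
tool_pos: [0.5489, -0.3344, 0.1331]
ee_rot: [3.141, 0.0, 1.476]
force: [-0.2, 1.0, -2.8]
grip_width: 0.026
grip_force: 40.0
t 6.5833 tcp [ 548.9 -334.4  133.1] rpy deg [179.98   0.    84.58] F [-0.2  1.  -2.8] w 26.0 gf 40.0
n 10 dp [-0.0, -0.0001, 0.0127] twist 0.0001 | total tool [-0.5, -0.8, 127.1] mm 0.06 deg
```

View pics/w4.png

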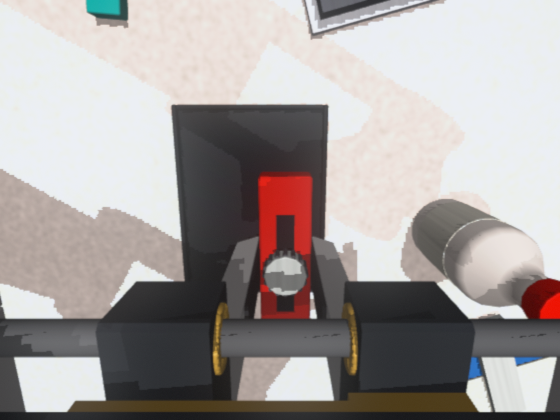

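The view shows the red bar held straight over the black tray, whose far corners are at (173,106) and (328,105). I'll check those corners numerically.

```bash
python3 - <<'E'
from h import *
K,T=cam("wrist");c=proj([[173,106],[328,105],[325,235],[183,282]],.012,K,T)*1000;print(c.round(1))
d=c[1]-c[0];print(np.linalg.norm(d),np.degrees(np.arctan2(d[1],d[0]))+90);print((c[:2].mean(0)-85*np.array([np.cos(np.radians(84.5)),np.sin(np.radians(84.5))])).round(1))
E
```

```text
[[ 463.4 -245.4]
 [ 590.9 -256.8]
 [ 580.8 -369.4]
 [ 445.2 -403. ]]
128.0103550550735 84.89265802418461
[ 519.  -335.8]
```

```bash
python3 -m pendant '[{"dp":[0,-0.0008,0.02],"twist":0,"jaw":-1},{"dp":[0,0,0.02],"twist":0,"jaw":-1},{"dp":[0,0,0.02],"twist":0,"jaw":-1},{"dp":[0,0,0.02],"twist":0,"jaw":-1},{"dp":[0,0,0.02],"twist":0,"jaw":-1},{"dp":[0,0,0.015],"twist":0,"jaw":-1},{"dp":[0,0,0.007],"twist":0,"jaw":-1},{"dp":[0,0,0.003],"twist":0,"jaw":-1},{"dp":[0,0,0],"twist":0,"jaw":-1},{"dp":[0,0,0],"twist":0,"jaw":-1}]'
```

```text
time_s: 7.47
tool_pos: [0.5484, -0.3357, 0.0091]
ee_rot: [3.14, 0.001, 1.475]
force: [0.4, -0.2, -1.9]
grip_width: 0.0256
grip_force: 40.0
```

```bash
python3 -m pendant '[{"dp":[0,0,0.001],"twist":0,"jaw":-1},{"dp":[0,0,0.001],"twist":0,"jaw":-1},{"dp":[0,0,0],"twist":0,"jaw":-1},{"dp":[0,0,0],"twist":0,"jaw":-1},{"dp":[0,0,0],"twist":0,"jaw":-0.25},{"dp":[0,0,0],"twist":0,"jaw":-0.25},{"dp":[0,0,0],"twist":0,"jaw":-0.25},{"dp":[0,0,0],"twist":0,"jaw":-0.25},{"dp":[0,0,0],"twist":0,"jaw":-0.25},{"dp":[0,0,0],"twist":0,"jaw":-0.25}]'
python3 -c "
from h import *
st();m=[631.9+13.7,-44.5-80.8]
go(.6457,-.1253,.134,99.63,10)"
```

```text
time_s: 8.3
tool_pos: [0.5478, -0.3352, 0.0061]
ee_rot: [3.141, 0.0, 1.475]
force: [0.5, -0.5, 0.5]
grip_width: 0.0355
grip_force: 0.0
t 8.3 tcp [ 547.8 -335.2    6.1] rpy deg [1.7998e+02 1.0000e-02 8.4500e+01] F [ 0.5 -0.5  0.5] w 35.5 gf 0.0
n 10 dp [0.0208, 0.0103, -0.0128] twist -0.0264 | total tool [218.3, 77.4, -127.9] mm -15.13 deg
```

```bash
python3 -m pendant '[{"dp":[0,0,-0.015],"twist":0,"jaw":-0.25},{"dp":[0,0,-0.03],"twist":0,"jaw":-0.25},{"dp":[0,0,-0.035],"twist":0,"jaw":0},{"dp":[0,0,-0.035],"twist":0,"jaw":0},{"dp":[0,0,-0.013],"twist":0,"jaw":0},{"dp":[0.0208,0.0103,0],"twist":-0.0264,"jaw":0},{"dp":[0.0208,0.0103,0],"twist":-0.0264,"jaw":0},{"dp":[0.0208,0.0103,0],"twist":-0.0264,"jaw":0},{"dp":[0.0208,0.0103,0],"twist":-0.0264,"jaw":0},{"dp":[0.0208,0.0103,0],"twist":-0.0264,"jaw":0}]'
python3 -m pendant '[{"dp":[0.0208,0.0103,0],"twist":-0.0264,"jaw":0},{"dp":[0.0208,0.0103,0],"twist":-0.0264,"jaw":0},{"dp":[0.0208,0.0103,0],"twist":-0.0264,"jaw":0},{"dp":[0.0208,0.0103,0],"twist":-0.0264,"jaw":0},{"dp":[0.0208,0.0103,0],"twist":-0.0264,"jaw":0},{"dp":[0,0,0],"twist":0,"jaw":0},{"dp":[0,0,0],"twist":0,"jaw":0},{"dp":[0,0,0],"twist":0,"jaw":0},{"dp":[0,0,0],"twist":0,"jaw":0},{"dp":[0,0,0],"twist":0,"jaw":0}]'
python3 - <<'E'
from h import *
st();K,T=cam("wrist");im=cams.grab_frame("wrist")
rects(im,"blue",.064,K,T,300,1);go(.6457,-.1253,.05,99.63,6)
im=cams.grab_frame("top");K,T=cam("top");m=mask(im,"red");m[:,:350]=0;m[:200]=0;w=proj(np.argwhere(m)[:,::-1],.02,K,T)*1000
print(cv2.minAreaRect(w.astype(np.float32)))
E
```

```text
time_s: 9.13
tool_pos: [0.6037, -0.2326, 0.1327]
ee_rot: [-3.14, -0.001, 1.608]
force: [0.6, -0.0, -0.7]
grip_width: 0.0471
grip_force: 0.0
time_s: 9.97
tool_pos: [0.6452, -0.1267, 0.1336]
ee_rot: [-3.141, 0.0, 1.737]
force: [-0.0, 0.0, 0.2]
grip_width: 0.0466
grip_force: 0.0
t 9.9667 tcp [ 645.2 -126.7  133.6] rpy deg [-179.98    0.     99.52] F [-0.   0.   0.2] w 46.6 gf 0.0
blue px [288. 214.] ctr [ 646.2 -125.1] size 89.0 25.5 long-axis deg 99.3
n 6 dp [0.0002, 0.0001, 0.014] twist -0.0003 | total tool [1.3, 0.6, 83.8] mm -0.1 deg
((547.301513671875, -336.2298889160156), (87.65838623046875, 29.746063232421875), 85.72595977783203)
```

```bash
python3 -m pendant '[{"dp":[0.0013,0.0007,0.014],"twist":-0.002,"jaw":0},{"dp":[0,0,0.02],"twist":0,"jaw":0},{"dp":[0,0,0.02],"twist":0,"jaw":0},{"dp":[0,0,0.015],"twist":0,"jaw":0},{"dp":[0,0,0.01],"twist":0,"jaw":0},{"dp":[0,0,0.005],"twist":0,"jaw":0},{"dp":[0,0,0],"twist":0,"jaw":0},{"dp":[0,0,0],"twist":0,"jaw":0},{"dp":[0,0,0],"twist":0,"jaw":0},{"dp":[0,0,0],"twist":0,"jaw":0}]'
python3 - <<'E'
from h import *
st();K,T=cam("wrist");im=cams.grab_frame("wrist");rects(im,"blue",.064,K,T,300,1)
go(.6459,-.1252,.05,99.63,1);print(pix([.6459,-.1252,.064],K,T))
cv2.imwrite("pics/w5.png",im)
E
```

```text
time_s: 10.9
tool_pos: [0.647, -0.1243, 0.0515]
ee_rot: [3.139, 0.001, 1.741]
force: [0.4, -0.4, 0.1]
grip_width: 0.0468
grip_force: 0.0
t 10.9 tcp [ 647.  -124.3   51.5] rpy deg [1.7985e+02 6.0000e-02 9.9740e+01] F [ 0.4 -0.4  0.1] w 46.8 gf 0.0
blue px [285. 246.] ctr [ 645.2 -119.1] size 76.6 25.8 long-axis deg 99.1
n 1 dp [-0.0007, -0.0011, 0.0013] twist 0.0019 | total tool [-0.7, -1.1, 1.3] mm 0.11 deg
[284.52246248 262.19033414]
```

```bash
python3 -m pendant '[{"dp":[-0.001,-0.0007,0.001],"twist":0,"jaw":-0.1},{"dp":[0,0,0],"twist":0,"jaw":-0.3},{"dp":[0,0,0],"twist":0,"jaw":-1},{"dp":[0,0,0],"twist":0,"jaw":-1},{"dp":[0,0,0],"twist":0,"jaw":-1},{"dp":[0,0,0],"twist":0,"jaw":-1},{"dp":[0,0,0],"twist":0,"jaw":-1},{"dp":[0,0,0],"twist":0,"jaw":-1},{"dp":[0,0,0],"twist":0,"jaw":-1},{"dp":[0,0,0],"twist":0,"jaw":-1}]'
python3 -m pendant '[{"dp":[0,0,-0.004],"twist":0,"jaw":-1},{"dp":[0,0,-0.02],"twist":0,"jaw":-1},{"dp":[0,0,-0.03],"twist":0,"jaw":-1},{"dp":[0,0,-0.03],"twist":0,"jaw":-1},{"dp":[0,0,0],"twist":0,"jaw":-1},{"dp":[0,0,0],"twist":0,"jaw":-1},{"dp":[0,0,0],"twist":0,"jaw":-1},{"dp":[0,0,0],"twist":0,"jaw":-1},{"dp":[0,0,0],"twist":0,"jaw":-1},{"dp":[0,0,0],"twist":0,"jaw":-1}]'
python3 - <<'E'
from h import *
go(.492,-.330,.134,84.5,10)
E
```

```text
time_s: 11.78
tool_pos: [0.6458, -0.1251, 0.049]
ee_rot: [3.141, 0.0, 1.741]
force: [1.2, 0.6, 0.1]
grip_width: 0.0261
grip_force: 40.0
time_s: 12.62
tool_pos: [0.6444, -0.1249, 0.1304]
ee_rot: [-3.138, -0.002, 1.741]
force: [-0.4, -0.2, -3.8]
grip_width: 0.0258
grip_force: 40.0
n 10 dp [-0.0198, -0.0163, -0.0003] twist 0.0266 | total tool [-176.4, -185.0, -3.3] mm 15.24 deg
```

```bash
python3 -m pendant '[{"dp":[-0.0198,-0.0163,0],"twist":0.0266,"jaw":-1},{"dp":[-0.0198,-0.0163,0],"twist":0.0266,"jaw":-1},{"dp":[-0.0198,-0.0163,0],"twist":0.0266,"jaw":-1},{"dp":[-0.0198,-0.0163,0],"twist":0.0266,"jaw":-1},{"dp":[-0.0198,-0.0163,0],"twist":0.0266,"jaw":-1},{"dp":[-0.0198,-0.0163,0],"twist":0.0266,"jaw":-1},{"dp":[-0.0198,-0.0163,0],"twist":0.0266,"jaw":-1},{"dp":[-0.0198,-0.0163,0],"twist":0.0266,"jaw":-1},{"dp":[-0.0198,-0.0163,0],"twist":0.0266,"jaw":-1},{"dp":[-0.0198,-0.0163,0],"twist":0.0266,"jaw":-1}]'
python3 -m pendant '[{"dp":[0,0,0.01],"twist":0,"jaw":-1},{"dp":[0,0,0.02],"twist":0,"jaw":-1},{"dp":[0,0,0.02],"twist":0,"jaw":-1},{"dp":[0,0,0.02],"twist":0,"jaw":-1},{"dp":[0,0,0.02],"twist":0,"jaw":-1},{"dp":[0,0,0],"twist":0,"jaw":-1},{"dp":[0,0,0],"twist":0,"jaw":-1},{"dp":[0,0,0],"twist":0,"jaw":-1},{"dp":[0,0,0],"twist":0,"jaw":-1},{"dp":[0,0,0],"twist":0,"jaw":-1}]'
python3 - <<'E'
from h import *
st();go(.492,-.3305,.005,84.5,1)
E
```

```text
time_s: 13.45
tool_pos: [0.4919, -0.3312, 0.1319]
ee_rot: [-3.14, -0.001, 1.473]
force: [0.6, 0.2, -3.2]
grip_width: 0.0257
grip_force: 40.0
time_s: 14.28
tool_pos: [0.4943, -0.3312, 0.0448]
ee_rot: [3.139, 0.002, 1.475]
force: [-0.6, -0.3, -2.9]
grip_width: 0.026
grip_force: 40.0
t 14.2833 tcp [ 494.3 -331.2   44.8] rpy deg [1.7983e+02 1.0000e-01 8.4510e+01] F [-0.6 -0.3 -2.9] w 26.0 gf 40.0
n 1 dp [0.0006, -0.0024, 0.0398] twist 0.0002 | total tool [0.6, -2.4, 39.8] mm 0.01 deg
```

```bash
python3 -m pendant '[{"dp":[0,-0.002,0.012],"twist":0,"jaw":-1},{"dp":[0,0,0.012],"twist":0,"jaw":-1},{"dp":[0,0,0.008],"twist":0,"jaw":-1},{"dp":[0,0,0.004],"twist":0,"jaw":-1},{"dp":[0,0,0.001],"twist":0,"jaw":-1},{"dp":[0,0,0],"twist":0,"jaw":-1},{"dp":[0,0,0],"twist":0,"jaw":-1},{"dp":[0,0,0],"twist":0,"jaw":-1},{"dp":[0,0,0],"twist":0,"jaw":-1},{"dp":[0,0,0],"twist":0,"jaw":-1}]'
```

```text
time_s: 15.12
tool_pos: [0.4913, -0.3304, 0.0058]
ee_rot: [3.141, -0.0, 1.475]
force: [-0.8, 0.9, -2.9]
grip_width: 0.026
grip_force: 40.0
```

```bash
python3 -m pendant '[{"dp":[0,0,0.001],"twist":0,"jaw":-1},{"dp":[0,0,0],"twist":0,"jaw":-1},{"dp":[0,0,0],"twist":0,"jaw":-1},{"dp":[0,0,0],"twist":0,"jaw":-0.25},{"dp":[0,0,0],"twist":0,"jaw":-0.25},{"dp":[0,0,0],"twist":0,"jaw":-0.25},{"dp":[0,0,0],"twist":0,"jaw":-0.25},{"dp":[0,0,0],"twist":0,"jaw":-0.25},{"dp":[0,0,0],"twist":0,"jaw":-0.25},{"dp":[0,0,0],"twist":0,"jaw":-0.25}]'
python3 -c "
from h import *
st();go(.6319,-.0445,.15,99.63,12)"
```

```text
time_s: 15.95
tool_pos: [0.4913, -0.3304, 0.005]
ee_rot: [3.141, 0.0, 1.475]
force: [-1.0, -0.7, 0.2]
grip_width: 0.0353
grip_force: 0.0
t 15.95 tcp [ 491.3 -330.4    5. ] rpy deg [179.99   0.    84.5 ] F [-1.  -0.7  0.2] w 35.3 gf 0.0
n 12 dp [0.0236, 0.0124, -0.0121] twist -0.022 | total tool [298.0, 112.6, -145.0] mm -15.13 deg
```

```bash
python3 -m pendant '[{"dp":[0,0,-0.015],"twist":0,"jaw":-0.25},{"dp":[0,0,-0.03],"twist":0,"jaw":-0.25},{"dp":[0,0,-0.035],"twist":0,"jaw":0.7},{"dp":[0,0,-0.035],"twist":0,"jaw":0.7},{"dp":[0,0,-0.025],"twist":0,"jaw":0.7},{"dp":[0.0236,0.0124,0],"twist":-0.022,"jaw":0.7},{"dp":[0.0236,0.0124,0],"twist":-0.022,"jaw":0.7},{"dp":[0.0236,0.0124,0],"twist":-0.022,"jaw":0.7},{"dp":[0.0236,0.0124,0],"twist":-0.022,"jaw":0.7},{"dp":[0.0236,0.0124,0],"twist":-0.022,"jaw":0.7}]'
python3 -m pendant '[{"dp":[0.0236,0.0124,0],"twist":-0.022,"jaw":0.7},{"dp":[0.0236,0.0124,0],"twist":-0.022,"jaw":0.7},{"dp":[0.0236,0.0124,0],"twist":-0.022,"jaw":0.7},{"dp":[0.0236,0.0124,0],"twist":-0.022,"jaw":0.7},{"dp":[0.0236,0.0124,0],"twist":-0.022,"jaw":0.7},{"dp":[0.0236,0.0124,0],"twist":-0.022,"jaw":0.7},{"dp":[0.0236,0.0124,0],"twist":-0.022,"jaw":0.7},{"dp":[0,0,0],"twist":0,"jaw":0.7},{"dp":[0,0,0],"twist":0,"jaw":0.7},{"dp":[0,0,0],"twist":0,"jaw":0.7}]'
python3 -m pendant '[{"dp":[0,0,0],"twist":0,"jaw":0.7},{"dp":[0,0,0],"twist":0,"jaw":0.7},{"dp":[0,0,0],"twist":0,"jaw":0.7},{"dp":[0,0,0],"twist":0,"jaw":0.7},{"dp":[0,0,0],"twist":0,"jaw":0.7},{"dp":[0,0,0],"twist":0,"jaw":0.7},{"dp":[0,0,0],"twist":0,"jaw":0.7},{"dp":[0,0,0],"twist":0,"jaw":0.7},{"dp":[0,0,0],"twist":0,"jaw":0.7},{"dp":[0,0,0],"twist":0,"jaw":0.7}]'
python3 - <<'E'
from h import *
st();K,T=cam("wrist");im=cams.grab_frame("wrist");cv2.imwrite("pics/w6.png",im)
go(.6319,-.0445,.036,99.63,10)
m=mask(im,"white");print([ (np.array([[a,b]]),) for a,b in [pix([.6319,-.0445,.064],K,T)]])
rects(im,"green",.034,K,T,300,2)
E
```

```text
time_s: 16.78
tool_pos: [0.5597, -0.2148, 0.1449]
ee_rot: [3.141, -0.0, 1.586]
force: [0.3, -1.0, -0.0]
grip_width: 0.0797
grip_force: 0.0
time_s: 17.62
tool_pos: [0.6323, -0.0448, 0.1447]
ee_rot: [-3.141, 0.001, 1.739]
force: [-0.5, 0.1, -0.6]
grip_width: 0.0797
grip_force: 0.0
time_s: 18.45
tool_pos: [0.6324, -0.0443, 0.1448]
ee_rot: [-3.142, -0.0, 1.739]
force: [0.1, -0.5, -0.2]
grip_width: 0.0804
grip_force: 0.0
t 18.45 tcp [632.4 -44.3 144.8] rpy deg [-1.800e+02 -1.000e-02  9.963e+01] F [ 0.1 -0.5 -0.2] w 80.4 gf 0.0
n 10 dp [-0.0, -0.0001, 0.0109] twist 0.0 | total tool [-0.1, -0.6, 108.9] mm 0.01 deg
[(array([[285.60504029, 213.50746424]]),)]
green px [54. 77.] ctr [435.5  23.4] size 104.0 80.7 long-axis deg 95.4
```

View pics/w6.png

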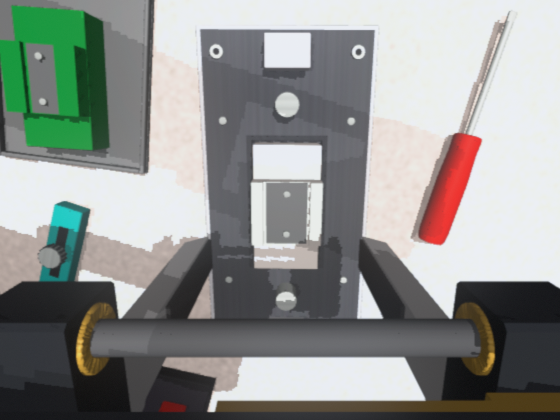

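The clean view shows the fixture posts at (287,104) and (286,300) and the white nest centred at about (286,213). I'll check the fixture pose from the posts.

```bash
python3 - <<'E'
from h import *
im=cv2.imread("pics/w6.png");K,T=cam("wrist")
g=cv2.cvtColor(im,cv2.COLOR_BGR2GRAY);P=[]
for y0,y1 in((88,122),(285,317)):
    r=g[y0:y1,265:310];m=(r>110).astype(np.uint8);n,l,s,c=cv2.connectedComponentsWithStats(m);k=1+s[1:,4].argmax();print(s[k],c[k]+[265,y0]);P.append(c[k]+[265,y0])
w=proj(P,.048,K,T)*1000;d=w[0]-w[1];print(w.round(1),w.mean(0).round(1),np.linalg.norm(d),np.degrees(np.arctan2(d[1],d[0])))
E
python3 -m pendant '[{"dp":[0,-0.0005,0.015],"twist":0,"jaw":0.7},{"dp":[0,0,0.02],"twist":0,"jaw":0.7},{"dp":[0,0,0.02],"twist":0,"jaw":0.7},{"dp":[0,0,0.02],"twist":0,"jaw":0.7},{"dp":[0,0,0.02],"twist":0,"jaw":0.7},{"dp":[0,0,0.01],"twist":0,"jaw":0.7},{"dp":[0,0,0.003],"twist":0,"jaw":0.7},{"dp":[0,0,0],"twist":0,"jaw":0.7},{"dp":[0,0,0],"twist":0,"jaw":0.7},{"dp":[0,0,0],"twist":0,"jaw":0.7}]'
```

```text
[ 10   3  25  27 522] [286.85057471 104.00191571]
[ 11   6  21  20 332] [285.60843373 300.36144578]
[[ 619.2   36.2]
 [ 645.9 -126.4]] [632.5 -45.1] 164.7862296213067 99.31334664136511
time_s: 19.33
tool_pos: [0.6332, -0.0446, 0.0388]
ee_rot: [3.138, 0.001, 1.739]
force: [0.4, 0.9, 0.5]
grip_width: 0.0801
grip_force: 0.0
```

```bash
python3 -m pendant '[{"dp":[-0.0004,-0.0004,0],"twist":0,"jaw":0.3},{"dp":[0,0,0],"twist":0,"jaw":-1},{"dp":[0,0,0],"twist":0,"jaw":-1},{"dp":[0,0,0],"twist":0,"jaw":-1},{"dp":[0,0,0],"twist":0,"jaw":-1},{"dp":[0,0,0],"twist":0,"jaw":-1},{"dp":[0,0,0],"twist":0,"jaw":-1},{"dp":[0,0,0],"twist":0,"jaw":-1},{"dp":[0,0,0],"twist":0,"jaw":-1},{"dp":[0,0,0],"twist":0,"jaw":-1}]' 35
python3 -m pendant '[{"dp":[0,0,-0.003],"twist":0,"jaw":-1},{"dp":[0,0,-0.01],"twist":0,"jaw":-1},{"dp":[0,0,-0.02],"twist":0,"jaw":-1},{"dp":[0,0,-0.03],"twist":0,"jaw":-1},{"dp":[0,0,-0.027],"twist":0,"jaw":-1},{"dp":[0,0,0],"twist":0,"jaw":-1},{"dp":[0,0,0],"twist":0,"jaw":-1},{"dp":[0,0,0],"twist":0,"jaw":-1},{"dp":[0,0,0],"twist":0,"jaw":-1},{"dp":[0,0,0],"twist":0,"jaw":-1}]'
python3 - <<'E'
from h import *
st();go(.5095,.3505,.126,91.1,14)
K,T=cam("wrist");cv2.imwrite("pics/w7.png",cams.grab_frame("wrist"))
E
```

```text
time_s: 20.17
tool_pos: [0.6322, -0.0448, 0.0374]
ee_rot: [3.14, 0.0, 1.739]
force: [2.6, 0.5, 2.3]
grip_width: 0.0538
grip_force: 35.0
time_s: 21.0
tool_pos: [0.63, -0.0447, 0.1237]
ee_rot: [-3.136, -0.002, 1.739]
force: [-0.1, -0.1, -2.9]
grip_width: 0.0538
grip_force: 35.0
t 21.0 tcp [630.  -44.7 123.7] rpy deg [-1.797e+02 -1.000e-01  9.962e+01] F [-0.1 -0.1 -2.9] w 53.8 gf 35.0
n 14 dp [0.029, -0.0058, -0.0001] twist 0.0106 | total tool [409.7, -52.7, -1.3] mm 8.52 deg
```

View pics/w7.png

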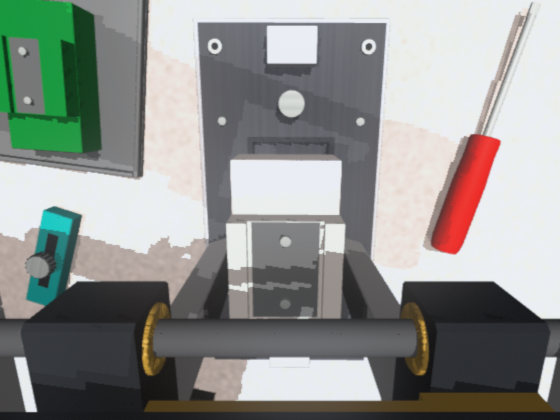

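The white nest is held level, with its shoulder edge centred at (286,187). I'll carry it to the yellow tray.

```bash
python3 -m pendant '[{"dp":[0.019,-0.004,0],"twist":0.0106,"jaw":-1},{"dp":[0.029,-0.0058,0],"twist":0.0106,"jaw":-1},{"dp":[0.029,-0.0058,0],"twist":0.0106,"jaw":-1},{"dp":[0.029,-0.0058,0],"twist":0.0106,"jaw":-1},{"dp":[0.029,-0.0058,0],"twist":0.0106,"jaw":-1},{"dp":[0.029,-0.0058,0],"twist":0.0106,"jaw":-1},{"dp":[0.029,-0.0058,0],"twist":0.0106,"jaw":-1},{"dp":[0.029,-0.0058,0],"twist":0.0106,"jaw":-1},{"dp":[0.029,-0.0058,0],"twist":0.0106,"jaw":-1},{"dp":[0.029,-0.0058,0],"twist":0.0106,"jaw":-1}]'
python3 -m pendant '[{"dp":[0.029,-0.0058,0],"twist":0.0106,"jaw":-1},{"dp":[0.029,-0.0058,0],"twist":0.0106,"jaw":-1},{"dp":[0.029,-0.0058,0],"twist":0.0106,"jaw":-1},{"dp":[0.029,-0.0058,0],"twist":0.0106,"jaw":-1},{"dp":[0.01,-0.0018,0],"twist":0,"jaw":-1},{"dp":[0,0,0],"twist":0,"jaw":-1},{"dp":[0,0,0],"twist":0,"jaw":-1},{"dp":[0,0,0],"twist":0,"jaw":-1},{"dp":[0,0,0],"twist":0,"jaw":-1},{"dp":[0,0,0],"twist":0,"jaw":-1}]'
python3 - <<'E'
from h import *
st();go(.5095,.3505,.0234,91.1,1)
K,T=cam("wrist");im=cams.grab_frame("wrist");rects(im,"yellow",.012,K,T,300,2)
E
```

```text
time_s: 21.88
tool_pos: [0.5415, 0.2275, 0.1258]
ee_rot: [-3.14, 0.0, 1.632]
force: [0.3, 0.1, -2.2]
grip_width: 0.0538
grip_force: 35.0
time_s: 22.72
tool_pos: [0.5128, 0.3497, 0.1269]
ee_rot: [3.142, 0.0, 1.588]
force: [-0.1, 0.0, -3.2]
grip_width: 0.0539
grip_force: 35.0
t 22.7167 tcp [512.8 349.7 126.9] rpy deg [1.800e+02 2.000e-02 9.101e+01] F [-0.1  0.  -3.2] w 53.9 gf 35.0
n 1 dp [0.0009, -0.0033, 0.1035] twist -0.0016 | total tool [0.9, -3.3, 103.5] mm -0.09 deg
yellow px [282. 160.] ctr [507.7 375.4] size 129.5 123.4 long-axis deg 1.0
```

```bash
python3 -m pendant '[{"dp":[0,-0.0035,0.015],"twist":0,"jaw":-1},{"dp":[0,0,0.02],"twist":0,"jaw":-1},{"dp":[0,0,0.02],"twist":0,"jaw":-1},{"dp":[0,0,0.02],"twist":0,"jaw":-1},{"dp":[0,0,0.015],"twist":0,"jaw":-1},{"dp":[0,0,0.008],"twist":0,"jaw":-1},{"dp":[0,0,0.003],"twist":0,"jaw":-1},{"dp":[0,0,0],"twist":0,"jaw":-1},{"dp":[0,0,0],"twist":0,"jaw":-1},{"dp":[0,0,0],"twist":0,"jaw":-1}]'
python3 -m pendant '[{"dp":[0,0,0.001],"twist":0,"jaw":-1},{"dp":[0,0,0],"twist":0,"jaw":-1},{"dp":[0,0,0],"twist":0,"jaw":-1},{"dp":[0,0,0],"twist":0,"jaw":-1},{"dp":[0,0,0],"twist":0,"jaw":-1},{"dp":[0,0,0],"twist":0,"jaw":-1},{"dp":[0,0,0],"twist":0,"jaw":-1},{"dp":[0,0,0],"twist":0,"jaw":-1},{"dp":[0,0,0],"twist":0,"jaw":-1},{"dp":[0,0,0],"twist":0,"jaw":-1}]'
```

```text
time_s: 23.6
tool_pos: [0.5098, 0.3515, 0.0276]
ee_rot: [3.139, -0.001, 1.59]
force: [-0.2, -0.2, -3.7]
grip_width: 0.0536
grip_force: 35.0
time_s: 24.43
tool_pos: [0.5087, 0.3511, 0.0249]
ee_rot: [3.142, -0.0, 1.59]
force: [0.3, -0.0, -2.0]
grip_width: 0.0536
grip_force: 35.0
```

```bash
python3 -m pendant '[{"dp":[0,0,0.001],"twist":0,"jaw":-1},{"dp":[0,0,0],"twist":0,"jaw":-1},{"dp":[0,0,0],"twist":0,"jaw":-1},{"dp":[0,0,0],"twist":0,"jaw":0.7},{"dp":[0,0,0],"twist":0,"jaw":0.7},{"dp":[0,0,0],"twist":0,"jaw":0.7},{"dp":[0,0,0],"twist":0,"jaw":0.7},{"dp":[0,0,-0.015],"twist":0,"jaw":0.7},{"dp":[0,0,-0.03],"twist":0,"jaw":0.7},{"dp":[0,0,-0.035],"twist":0,"jaw":0.7}]'
python3 -m pendant '[{"dp":[0,0,-0.03],"twist":0,"jaw":0.7},{"dp":[0,0,-0.015],"twist":0,"jaw":0.7},{"dp":[0,0,0],"twist":0,"jaw":0.7},{"dp":[0,0,0],"twist":0,"jaw":0.7},{"dp":[0,0,0],"twist":0,"jaw":0.7},{"dp":[0,0,0],"twist":0,"jaw":0.7},{"dp":[0,0,0],"twist":0,"jaw":0.7},{"dp":[0,0,0],"twist":0,"jaw":0.7},{"dp":[0,0,0],"twist":0,"jaw":0.7},{"dp":[0,0,0],"twist":0,"jaw":0.7}]'
python3 -c "
from h import *
st();go(.4365,.0233,.145,95.4,10)"
```

```text
time_s: 25.27
tool_pos: [0.5071, 0.3501, 0.1021]
ee_rot: [-3.136, 0.003, 1.59]
force: [0.4, -0.1, -0.6]
grip_width: 0.0801
grip_force: 0.0
time_s: 26.1
tool_pos: [0.5086, 0.351, 0.1483]
ee_rot: [-3.141, 0.0, 1.59]
force: [0.0, -0.4, 0.3]
grip_width: 0.0801
grip_force: 0.0
t 26.1 tcp [508.6 351.  148.3] rpy deg [-1.7995e+02  3.0000e-02  9.1120e+01] F [ 0.  -0.4  0.3] w 80.1 gf 0.0
n 10 dp [-0.0323, -0.0089, 0.0003] twist -0.0075 | total tool [-326.2, -78.4, 3.5] mm -4.28 deg
```

```bash
python3 -m pendant '[{"dp":[-0.0223,-0.0059,0],"twist":-0.0075,"jaw":0.7},{"dp":[-0.0323,-0.0089,0],"twist":-0.0075,"jaw":0.7},{"dp":[-0.0323,-0.0089,0],"twist":-0.0075,"jaw":0.7},{"dp":[-0.0323,-0.0089,0],"twist":-0.0075,"jaw":0.7},{"dp":[-0.0323,-0.0089,0],"twist":-0.0075,"jaw":0.7},{"dp":[-0.0323,-0.0089,0],"twist":-0.0075,"jaw":0.7},{"dp":[-0.0323,-0.0089,0],"twist":-0.0075,"jaw":0.7},{"dp":[-0.0323,-0.0089,0],"twist":-0.0075,"jaw":0.7},{"dp":[-0.0323,-0.0089,0],"twist":-0.0075,"jaw":0.7},{"dp":[-0.0323,-0.0089,0],"twist":-0.0075,"jaw":0.7}]'
python3 -m pendant '[{"dp":[-0.01,-0.003,0],"twist":0,"jaw":0.7},{"dp":[0,0,0],"twist":0,"jaw":0.7},{"dp":[0,0,0],"twist":0,"jaw":0.7},{"dp":[0,0,0],"twist":0,"jaw":0.7},{"dp":[0,0,0],"twist":0,"jaw":0.7},{"dp":[0,0,0],"twist":0,"jaw":0.7},{"dp":[0,0,0],"twist":0,"jaw":0.7},{"dp":[0,0,0],"twist":0,"jaw":0.7},{"dp":[0,0,0],"twist":0,"jaw":0.7},{"dp":[0,0,0],"twist":0,"jaw":0.7}]'
python3 - <<'E'
from h import *
st();K,T=cam("wrist");im=cams.grab_frame("wrist");cv2.imwrite("pics/w8.png",im);rects(im,"green",.034,K,T,300,2)
print(pix([.4365,.0233,.05],K,T))
E
```

```text
time_s: 26.93
tool_pos: [0.4393, 0.0326, 0.1491]
ee_rot: [3.141, 0.0, 1.666]
force: [0.3, 0.7, 0.1]
grip_width: 0.0797
grip_force: 0.0
time_s: 27.77
tool_pos: [0.4379, 0.0239, 0.1488]
ee_rot: [-3.142, -0.0, 1.666]
force: [0.6, 0.0, 0.6]
grip_width: 0.0801
grip_force: 0.0
t 27.7667 tcp [437.9  23.9 148.8] rpy deg [-1.800e+02 -1.000e-02  9.544e+01] F [0.6 0.  0.6] w 80.1 gf 0.0
green px [284. 200.] ctr [435.9  23.7] size 104.0 57.2 long-axis deg 95.4
[284.52006177 208.07002297]
```

View pics/w8.png

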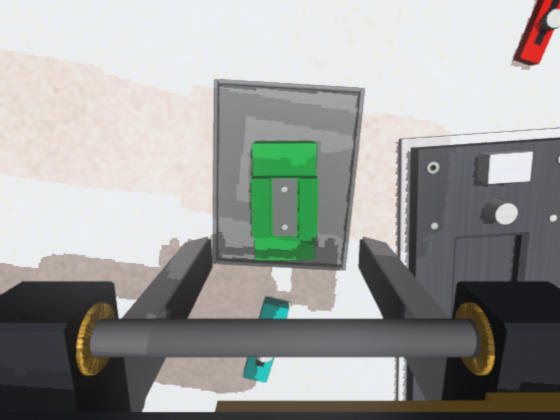

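The green nest is square to the tool, with its ends at rows 141 and 259 and its centre column at 284.5. I'll compute its centre.

```bash
python3 - <<'E'
from h import *
K,T=cam("wrist");im=cv2.imread("pics/w8.png")
a=proj([[284.5,141],[284.5,259]],.034,K,T)*1000;b=proj([[284.5,177],[284.5,237],[251.5,207],[317.5,207]],.05,K,T)*1000
print(a.round(1),a.mean(0).round(1),b.round(1),b[:2].mean(0),b[2:].mean(0))
m=a.mean(0)/1000;go(m[0],m[1],.0234,95.4,1)
E
```

```text
[[431.4  76.2]
 [441.2 -28.1]] [436.3  24. ] [[434.   48.8]
 [438.8  -1.8]
 [409.4  21.5]
 [463.3  26.6]] [436.39636945  23.51726365] [436.34270385  24.06487991]
n 1 dp [0.0004, -0.0015, 0.1254] twist 0.0006 | total tool [0.4, -1.5, 125.4] mm 0.04 deg
```

```bash
python3 -m pendant '[{"dp":[0.0003,-0.0013,0.015],"twist":0,"jaw":0.7},{"dp":[0,0,0.025],"twist":0,"jaw":0.7},{"dp":[0,0,0.025],"twist":0,"jaw":0.7},{"dp":[0,0,0.025],"twist":0,"jaw":0.7},{"dp":[0,0,0.02],"twist":0,"jaw":0.7},{"dp":[0,0,0.011],"twist":0,"jaw":0.7},{"dp":[0,0,0.004],"twist":0,"jaw":0.7},{"dp":[0,0,0],"twist":0,"jaw":0.7},{"dp":[0,0,0],"twist":0,"jaw":0.7},{"dp":[0,0,0],"twist":0,"jaw":0.7}]'
python3 -m pendant '[{"dp":[0,0,0],"twist":0,"jaw":0.3},{"dp":[0,0,0],"twist":0,"jaw":-1},{"dp":[0,0,0],"twist":0,"jaw":-1},{"dp":[0,0,0],"twist":0,"jaw":-1},{"dp":[0,0,0],"twist":0,"jaw":-1},{"dp":[0,0,0],"twist":0,"jaw":-1},{"dp":[0,0,0],"twist":0,"jaw":-1},{"dp":[0,0,0],"twist":0,"jaw":-1},{"dp":[0,0,0],"twist":0,"jaw":-1},{"dp":[0,0,0],"twist":0,"jaw":-1}]' 35
python3 -m pendant '[{"dp":[0,0,-0.003],"twist":0,"jaw":-1},{"dp":[0,0,-0.01],"twist":0,"jaw":-1},{"dp":[0,0,-0.02],"twist":0,"jaw":-1},{"dp":[0,0,-0.03],"twist":0,"jaw":-1},{"dp":[0,0,-0.03],"twist":0,"jaw":-1},{"dp":[0,0,-0.02],"twist":0,"jaw":-1},{"dp":[0,0,0],"twist":0,"jaw":-1},{"dp":[0,0,0],"twist":0,"jaw":-1},{"dp":[0,0,0],"twist":0,"jaw":-1},{"dp":[0,0,0],"twist":0,"jaw":-1}]'
python3 -c "
from h import *
st();go(.6322,-.0447,.137,99.6,8)"
```

```text
time_s: 28.65
tool_pos: [0.4379, 0.0237, 0.0255]
ee_rot: [3.138, 0.0, 1.665]
force: [-1.0, -0.9, -0.0]
grip_width: 0.0796
grip_force: 0.0
time_s: 29.48
tool_pos: [0.4368, 0.0239, 0.0242]
ee_rot: [3.141, -0.0, 1.665]
force: [-0.2, 0.9, 2.6]
grip_width: 0.0537
grip_force: 35.0
time_s: 30.32
tool_pos: [0.4349, 0.024, 0.1344]
ee_rot: [-3.137, -0.001, 1.665]
force: [0.6, -0.3, -2.3]
grip_width: 0.0536
grip_force: 35.0
t 30.3167 tcp [434.9  24.  134.4] rpy deg [-1.7973e+02 -5.0000e-02  9.5420e+01] F [ 0.6 -0.3 -2.3] w 53.6 gf 35.0
n 8 dp [-0.0116, 0.0234, -0.0004] twist -0.0091 | total tool [-87.0, 189.9, -3.5] mm -4.18 deg
```

```bash
python3 -m pendant '[{"dp":[-0.0117,0.0231,0],"twist":-0.0091,"jaw":-1},{"dp":[-0.0117,0.0231,0],"twist":-0.0091,"jaw":-1},{"dp":[-0.0117,0.0231,0],"twist":-0.0091,"jaw":-1},{"dp":[-0.0117,0.0231,0],"twist":-0.0091,"jaw":-1},{"dp":[-0.0117,0.0231,0],"twist":-0.0091,"jaw":-1},{"dp":[-0.0117,0.0231,0],"twist":-0.0091,"jaw":-1},{"dp":[-0.0117,0.0231,0],"twist":-0.0091,"jaw":-1},{"dp":[-0.0117,0.0231,0],"twist":-0.0091,"jaw":-1},{"dp":[0,0,0.015],"twist":0,"jaw":-1},{"dp":[0,0,0.02],"twist":0,"jaw":-1}]'
python3 -m pendant '[{"dp":[0,0,0.02],"twist":0,"jaw":-1},{"dp":[0,0,0.015],"twist":0,"jaw":-1},{"dp":[0,0,0.008],"twist":0,"jaw":-1},{"dp":[0,0,0],"twist":0,"jaw":-1},{"dp":[0,0,0],"twist":0,"jaw":-1},{"dp":[0,0,0],"twist":0,"jaw":-1},{"dp":[0,0,0],"twist":0,"jaw":-1},{"dp":[0,0,0],"twist":0,"jaw":-1},{"dp":[0,0,0],"twist":0,"jaw":-1},{"dp":[0,0,0],"twist":0,"jaw":-1}]'
python3 - <<'E'
from h import *
K,T=cam("wrist");im=cams.grab_frame("wrist");cv2.imwrite("pics/w9.png",im)
for i in range(2): st();go(.6322,-.0447,.038,99.6,1);cams.grab_frame("wrist")
E
```

```text
time_s: 31.15
tool_pos: [0.6331, -0.0464, 0.1005]
ee_rot: [3.141, 0.0, 1.737]
force: [0.7, 0.8, -2.1]
grip_width: 0.0535
grip_force: 35.0
time_s: 31.98
tool_pos: [0.632, -0.0457, 0.0597]
ee_rot: [3.14, 0.0, 1.738]
force: [0.5, -0.0, -1.8]
grip_width: 0.0536
grip_force: 35.0
t 32.0333 tcp [631.9 -45.7  59.5] rpy deg [1.7994e+02 1.0000e-02 9.9590e+01] F [ 0.3 -0.4 -1.2] w 54.0 gf 35.0
n 1 dp [0.0009, 0.0005, 0.0215] twist -0.0001 | total tool [0.9, 0.5, 21.5] mm -0.01 deg
t 32.0833 tcp [631.7 -45.7  59.3] rpy deg [1.7997e+02 1.0000e-02 9.9590e+01] F [-0.7 -0.9 -2.1] w 53.7 gf 35.0
n 1 dp [0.0009, 0.0006, 0.0213] twist -0.0001 | total tool [0.9, 0.6, 21.3] mm -0.01 deg
```

View pics/w9.png

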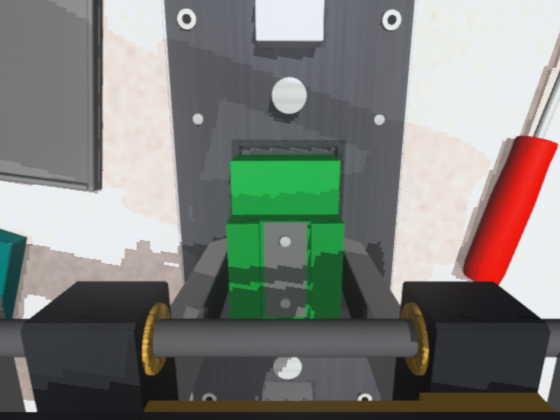

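The green nest hangs centred over the pocket. Its end edge is at (285,157), the far post at (289,96), and the pocket rim at row 140 spans cols 232–345. I'll work out the offset in fixture axes.

```bash
python3 - <<'E'
from h import *
K,T=cam("wrist");s=env.get_state();a=np.radians(99.59);ex=np.array([np.cos(a),np.sin(a)]);ey=np.array([np.sin(a),-np.cos(a)])
o=np.array(s["tool_pos"][:2])
def f(p,z):
    w=proj(p,z,K,T)-o;return (np.c_[w@ex,w@ey]*1000).round(1).tolist()
print("nest far end z69",f([[231,157],[341,157]],.0693),"mid block z85",f([[228,219],[344,219]],.0853))
print("post",f([[289,96]],.048),"rim",f([[232,140],[345,140]],.03),"heel",f([[254,41],[325,41]],.048),"holes",f([[187,19],[392,19]],.03), "near post",f([[287.5,367]],.048),"near holes",f([[209,399],[366,399]],.03))
E
```

```text
nest far end z69 [[53.0, -27.1], [53.0, 26.1]] mid block z85 [[26.4, -27.1], [26.4, 26.0]]
post [[82.4, 1.1]] rim [[58.7, -32.1], [58.7, 34.3]] heel [[108.8, -16.6], [108.8, 19.2]] holes [[123.4, -54.1], [123.3, 57.1]] near post [[-82.5, 0.6]] near holes [[-123.6, -55.4], [-123.6, 56.9]]
```

```bash
python3 -m pendant '[{"dp":[-0.001,0.0013,0],"twist":0.001,"jaw":-1},{"dp":[0,0,0.003],"twist":0,"jaw":-1},{"dp":[0,0,0.003],"twist":0,"jaw":-1},{"dp":[0,0,0.003],"twist":0,"jaw":-1},{"dp":[0,0,0.003],"twist":0,"jaw":-1},{"dp":[0,0,0.002],"twist":0,"jaw":-1},{"dp":[0,0,0],"twist":0,"jaw":-1},{"dp":[0,0,0],"twist":0,"jaw":-1},{"dp":[0,0,0],"twist":0,"jaw":-1},{"dp":[0,0,0],"twist":0,"jaw":-1}]'
```

```text
time_s: 32.97
tool_pos: [0.6333, -0.0465, 0.0452]
ee_rot: [3.141, 0.0, 1.737]
force: [0.5, -0.8, -2.6]
grip_width: 0.0539
grip_force: 35.0
```

```bash
python3 -m pendant '[{"dp":[0,0,0.002],"twist":0,"jaw":-1},{"dp":[0,0,0.002],"twist":0,"jaw":-1},{"dp":[0,0,0.0015],"twist":0,"jaw":-1},{"dp":[0,0,0.001],"twist":0,"jaw":-1},{"dp":[0,0,0],"twist":0,"jaw":-1},{"dp":[0,0,0],"twist":0,"jaw":-1},{"dp":[0,0,0],"twist":0,"jaw":-1},{"dp":[0,0,0],"twist":0,"jaw":-1},{"dp":[0,0,0],"twist":0,"jaw":-1},{"dp":[0,0,0],"twist":0,"jaw":-1}]'
```

```text
time_s: 33.8
tool_pos: [0.6331, -0.0465, 0.0383]
ee_rot: [3.142, -0.0, 1.737]
force: [-0.9, -0.6, -1.6]
grip_width: 0.0537
grip_force: 35.0
```

```bash
python3 -m pendant '[{"dp":[0,0,0.001],"twist":0,"jaw":-1},{"dp":[0,0,0],"twist":0,"jaw":-1},{"dp":[0,0,0],"twist":0,"jaw":-1},{"dp":[0,0,0],"twist":0,"jaw":0.7},{"dp":[0,0,0],"twist":0,"jaw":0.7},{"dp":[0,0,0],"twist":0,"jaw":0.7},{"dp":[0,0,0],"twist":0,"jaw":0.7},{"dp":[0,0,-0.015],"twist":0,"jaw":0.7},{"dp":[0,0,-0.03],"twist":0,"jaw":0.7},{"dp":[0,0,-0.035],"twist":0,"jaw":0.7}]'
python3 -m pendant '[{"dp":[0,0,-0.027],"twist":0,"jaw":0.7},{"dp":[0,0,0],"twist":0,"jaw":0.7},{"dp":[0,0,0],"twist":0,"jaw":0.7},{"dp":[0,0,0],"twist":0,"jaw":0.7},{"dp":[0,0,0],"twist":0,"jaw":0.7},{"dp":[0,0,0],"twist":0,"jaw":0.7},{"dp":[0,0,0],"twist":0,"jaw":0.7},{"dp":[0,0,0],"twist":0,"jaw":0.7},{"dp":[0,0,0],"twist":0,"jaw":0.7},{"dp":[0,0,0],"twist":0,"jaw":0.7}]'
python3 - <<'E'
from h import *
st();K,T=cam("wrist");im=cams.grab_frame("wrist");cv2.imwrite("pics/w10.png",im);rects(im,"green",.048,K,T,300,2)
go(.5478,-.3352,.145,84.5,10)
E
```

```text
time_s: 34.63
tool_pos: [0.6311, -0.0461, 0.1148]
ee_rot: [-3.135, -0.002, 1.737]
force: [1.4, -0.2, -0.2]
grip_width: 0.0797
grip_force: 0.0
time_s: 35.47
tool_pos: [0.6329, -0.0464, 0.144]
ee_rot: [-3.141, -0.0, 1.737]
force: [-0.3, -0.3, -0.4]
grip_width: 0.08
grip_force: 0.0
t 35.4667 tcp [632.9 -46.4 144. ] rpy deg [-1.7997e+02 -2.0000e-02  9.9530e+01] F [-0.3 -0.3 -0.4] w 80.0 gf 0.0
green px [285. 205.] ctr [631.8 -46.5] size 104.8 58.4 long-axis deg 99.5
n 10 dp [-0.0285, -0.0099, -0.0001] twist 0.0262 | total tool [-270.7, -131.9, -0.8] mm 15.04 deg
```

View pics/w10.png

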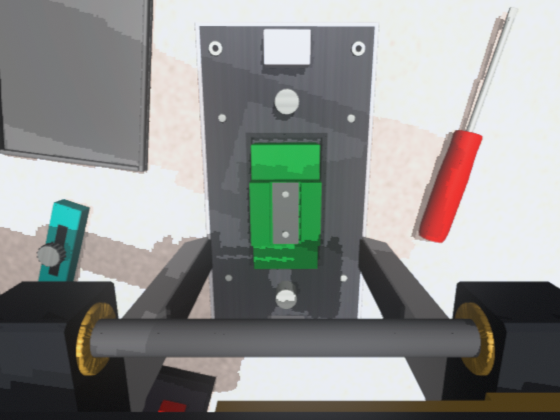

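The green nest is seated square in the pocket at (285,205); its shoulders read 104.8 mm at z=48. Now I'll fetch the red bar.

```bash
python3 -m pendant '[{"dp":[-0.0285,-0.0099,0],"twist":0.0262,"jaw":-0.2},{"dp":[-0.0285,-0.0099,0],"twist":0.0262,"jaw":-0.2},{"dp":[-0.0285,-0.0099,0],"twist":0.0262,"jaw":-0.2},{"dp":[-0.0285,-0.0099,0],"twist":0.0262,"jaw":-0.2},{"dp":[-0.0285,-0.0099,0],"twist":0.0262,"jaw":-0.2},{"dp":[-0.0285,-0.0099,0],"twist":0.0262,"jaw":-0.2},{"dp":[-0.0285,-0.0099,0],"twist":0.0262,"jaw":-0.2},{"dp":[-0.0285,-0.0099,0],"twist":0.0262,"jaw":-0.2},{"dp":[-0.0285,-0.0099,0],"twist":0.0262,"jaw":-0.2},{"dp":[-0.0285,-0.0099,0],"twist":0.0262,"jaw":-0.2}]'
python3 -m pendant '[{"dp":[0,0,0.015],"twist":0,"jaw":-0.2},{"dp":[0,0,0.02],"twist":0,"jaw":-0.2},{"dp":[0,0,0.02],"twist":0,"jaw":-0.2},{"dp":[0,0,0.015],"twist":0,"jaw":-0.2},{"dp":[0,0,0.005],"twist":0,"jaw":-0.2},{"dp":[0,0,0],"twist":0,"jaw":-0.2},{"dp":[0,0,0],"twist":0,"jaw":-0.2},{"dp":[0,0,0],"twist":0,"jaw":-0.2},{"dp":[0,0,0],"twist":0,"jaw":-0.2},{"dp":[0,0,0],"twist":0,"jaw":-0.2}]'
python3 - <<'E'
from h import *
K,T=cam("wrist");im=cams.grab_frame("wrist");rects(im,"red",.02,K,T,300,1)
st();go(.5478,-.3352,.006,84.5,1)
E
```

```text
time_s: 36.35
tool_pos: [0.5477, -0.3365, 0.1445]
ee_rot: [3.141, 0.0, 1.474]
force: [0.6, 0.2, 0.4]
grip_width: 0.0379
grip_force: 0.0
time_s: 37.18
tool_pos: [0.549, -0.3355, 0.0709]
ee_rot: [3.139, 0.001, 1.475]
force: [-0.1, 0.3, -0.6]
grip_width: 0.0372
grip_force: 0.0
red px [283. 221.] ctr [ 546.8 -335.4] size 91.3 26.5 long-axis deg 84.6
t 37.2333 tcp [ 548.8 -335.4   70.6] rpy deg [1.799e+02 5.000e-02 8.453e+01] F [ 0.3 -0.1  0.1] w 37.6 gf 0.0
n 1 dp [0.0002, -0.0012, 0.0646] twist 0.0005 | total tool [0.2, -1.2, 64.6] mm 0.03 deg
```

```bash
python3 -m pendant '[{"dp":[0.0002,-0.0005,0.012],"twist":0,"jaw":-0.2},{"dp":[0,0,0.015],"twist":0,"jaw":-0.2},{"dp":[0,0,0.015],"twist":0,"jaw":-0.2},{"dp":[0,0,0.012],"twist":0,"jaw":-0.2},{"dp":[0,0,0.006],"twist":0,"jaw":-0.2},{"dp":[0,0,0.003],"twist":0,"jaw":-0.2},{"dp":[0,0,0],"twist":0,"jaw":-0.2},{"dp":[0,0,0],"twist":0,"jaw":-0.2},{"dp":[0,0,0],"twist":0,"jaw":-0.2},{"dp":[0,0,0],"twist":0,"jaw":-0.2}]'
python3 -c "
from h import *
st();go(.5478,-.3352,.006,84.5,1)"
```

```text
time_s: 38.07
tool_pos: [0.5484, -0.3353, 0.0074]
ee_rot: [3.14, 0.001, 1.475]
force: [1.3, -0.4, -0.4]
grip_width: 0.0378
grip_force: 0.0
t 38.0667 tcp [ 548.4 -335.3    7.4] rpy deg [1.799e+02 5.000e-02 8.452e+01] F [ 1.3 -0.4 -0.4] w 37.8 gf 0.0
n 1 dp [0.0, -0.0006, 0.0014] twist 0.0004 | total tool [0.0, -0.6, 1.4] mm 0.02 deg
```

```bash
python3 -m pendant '[{"dp":[0,-0.0003,0],"twist":0,"jaw":-0.4},{"dp":[0,0,0],"twist":0,"jaw":-1},{"dp":[0,0,0],"twist":0,"jaw":-1},{"dp":[0,0,0],"twist":0,"jaw":-1},{"dp":[0,0,0],"twist":0,"jaw":-1},{"dp":[0,0,0],"twist":0,"jaw":-1},{"dp":[0,0,0],"twist":0,"jaw":-1},{"dp":[0,0,0],"twist":0,"jaw":-1},{"dp":[0,0,0],"twist":0,"jaw":-1},{"dp":[0,0,0],"twist":0,"jaw":-1}]' 40
python3 -m pendant '[{"dp":[0,0,-0.004],"twist":0,"jaw":-1},{"dp":[0,0,-0.02],"twist":0,"jaw":-1},{"dp":[0,0,-0.035],"twist":0,"jaw":-1},{"dp":[0,0,-0.035],"twist":0,"jaw":-1},{"dp":[0,0,-0.02],"twist":0,"jaw":-1},{"dp":[0,0,-0.01],"twist":0,"jaw":-1},{"dp":[0,0,0],"twist":0,"jaw":-1},{"dp":[0,0,0],"twist":0,"jaw":-1},{"dp":[0,0,0],"twist":0,"jaw":-1},{"dp":[0,0,0],"twist":0,"jaw":-1}]'
python3 -c "
from h import *
st();go(.6183,.0364,.13,99.63,12)"
```

```text
time_s: 38.9
tool_pos: [0.5477, -0.335, 0.0068]
ee_rot: [3.141, 0.0, 1.475]
force: [-0.5, 0.6, 4.2]
grip_width: 0.0257
grip_force: 40.0
time_s: 39.73
tool_pos: [0.5461, -0.3339, 0.1269]
ee_rot: [-3.137, -0.003, 1.475]
force: [0.5, 0.2, -3.1]
grip_width: 0.0255
grip_force: 40.0
t 39.7333 tcp [ 546.1 -333.9  126.9] rpy deg [-179.71   -0.18   84.52] F [ 0.5  0.2 -3.1] w 25.5 gf 40.0
n 12 dp [0.0308, 0.0068, -0.0002] twist -0.022 | total tool [375.5, 36.5, -2.1] mm -15.11 deg
```

```bash
python3 -m pendant '[{"dp":[0.0208,0.0047,0],"twist":-0.022,"jaw":-1},{"dp":[0.0308,0.0067,0],"twist":-0.022,"jaw":-1},{"dp":[0.0308,0.0067,0],"twist":-0.022,"jaw":-1},{"dp":[0.0308,0.0067,0],"twist":-0.022,"jaw":-1},{"dp":[0.0308,0.0067,0],"twist":-0.022,"jaw":-1},{"dp":[0.0308,0.0067,0],"twist":-0.022,"jaw":-1},{"dp":[0.0308,0.0067,0],"twist":-0.022,"jaw":-1},{"dp":[0.0308,0.0067,0],"twist":-0.022,"jaw":-1},{"dp":[0.0308,0.0067,0],"twist":-0.022,"jaw":-1},{"dp":[0.0308,0.0067,0],"twist":-0.022,"jaw":-1}]'
python3 -m pendant '[{"dp":[0.0308,0.0067,0],"twist":-0.022,"jaw":-1},{"dp":[0.0308,0.0067,0],"twist":-0.022,"jaw":-1},{"dp":[0.01,0.002,0.01],"twist":0,"jaw":-1},{"dp":[0,0,0.02],"twist":0,"jaw":-1},{"dp":[0,0,0.02],"twist":0,"jaw":-1},{"dp":[0,0,0],"twist":0,"jaw":-1},{"dp":[0,0,0],"twist":0,"jaw":-1},{"dp":[0,0,0],"twist":0,"jaw":-1},{"dp":[0,0,0],"twist":0,"jaw":-1},{"dp":[0,0,0],"twist":0,"jaw":-1}]'
python3 - <<'E'
from h import *
st();go(.6183,.0364,.0508,99.63,1)
K,T=cam("wrist");cv2.imwrite("pics/w11.png",cams.grab_frame("wrist"))
st();go(.6183,.0364,.0508,99.63,1)
E
```

```text
time_s: 40.57
tool_pos: [0.6095, -0.0353, 0.1282]
ee_rot: [-3.138, -0.001, 1.696]
force: [0.6, 0.3, -2.7]
grip_width: 0.0257
grip_force: 40.0
time_s: 41.4
tool_pos: [0.6166, 0.0356, 0.0821]
ee_rot: [3.139, 0.001, 1.739]
force: [0.2, -0.5, -3.3]
grip_width: 0.0258
grip_force: 40.0
t 41.4 tcp [616.6  35.6  82.1] rpy deg [1.7983e+02 3.0000e-02 9.9610e+01] F [ 0.2 -0.5 -3.3] w 25.8 gf 40.0
n 1 dp [0.0005, 0.0017, 0.0313] twist -0.0003 | total tool [0.5, 1.7, 31.3] mm -0.02 deg
t 41.45 tcp [616.5  35.7  81.9] rpy deg [1.7984e+02 3.0000e-02 9.9620e+01] F [-0.9  0.2 -3.1] w 25.9 gf 40.0
n 1 dp [0.0004, 0.0018, 0.0312] twist -0.0002 | total tool [0.4, 1.8, 31.2] mm -0.01 deg
```

View pics/w11.png

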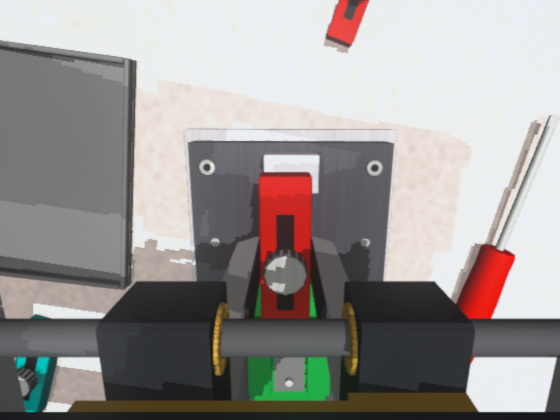

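The red bar is held straight over its post and heel: bar column 286, heel at (291,172). I'll lower with the +1.8 mm correction.

```bash
python3 -m pendant '[{"dp":[0.0005,0.0018,0.008],"twist":0,"jaw":-1},{"dp":[0,0,0.008],"twist":0,"jaw":-1},{"dp":[0,0,0.006],"twist":0,"jaw":-1},{"dp":[0,0,0.004],"twist":0,"jaw":-1},{"dp":[0,0,0.002],"twist":0,"jaw":-1},{"dp":[0,0,0],"twist":0,"jaw":-1},{"dp":[0,0,0],"twist":0,"jaw":-1},{"dp":[0,0,0],"twist":0,"jaw":-1},{"dp":[0,0,0],"twist":0,"jaw":-1},{"dp":[0,0,0],"twist":0,"jaw":-1}]'
python3 -c "
from h import *
st();go(.6183,.0364,.0508,99.63,1)"
```

```text
time_s: 42.28
tool_pos: [0.6175, 0.0369, 0.0527]
ee_rot: [3.141, 0.0, 1.739]
force: [0.2, 0.0, -2.6]
grip_width: 0.0255
grip_force: 40.0
t 42.2833 tcp [617.5  36.9  52.7] rpy deg [179.96   0.    99.65] F [ 0.2  0.  -2.6] w 25.5 gf 40.0
n 1 dp [-0.0006, 0.0007, 0.0019] twist 0.0003 | total tool [-0.6, 0.7, 1.9] mm 0.02 deg
```

```bash
python3 -m pendant '[{"dp":[-0.0005,0.0007,0.001],"twist":0,"jaw":-1},{"dp":[0,0,0.001],"twist":0,"jaw":-1},{"dp":[0,0,0],"twist":0,"jaw":-1},{"dp":[0,0,0],"twist":0,"jaw":-1},{"dp":[0,0,0],"twist":0,"jaw":-1},{"dp":[0,0,0],"twist":0,"jaw":-1},{"dp":[0,0,0],"twist":0,"jaw":-1},{"dp":[0,0,0],"twist":0,"jaw":-1},{"dp":[0,0,0],"twist":0,"jaw":-1},{"dp":[0,0,0],"twist":0,"jaw":-1}]'
```

```text
time_s: 43.12
tool_pos: [0.6184, 0.0364, 0.0508]
ee_rot: [3.141, 0.0, 1.739]
force: [0.6, -0.0, 1.6]
grip_width: 0.0257
grip_force: 40.0
```

```bash
python3 -m pendant '[{"dp":[0,0,0],"twist":0,"jaw":-0.2},{"dp":[0,0,0],"twist":0,"jaw":-0.2},{"dp":[0,0,0],"twist":0,"jaw":-0.2},{"dp":[0,0,0],"twist":0,"jaw":-0.2},{"dp":[0,0,0],"twist":0,"jaw":-0.2},{"dp":[0,0,-0.01],"twist":0,"jaw":-0.2},{"dp":[0,0,-0.025],"twist":0,"jaw":-0.2},{"dp":[0,0,-0.03],"twist":0,"jaw":-0.2},{"dp":[0,0,-0.019],"twist":0,"jaw":-0.2},{"dp":[0,0,0],"twist":0,"jaw":-0.2}]'
python3 -m pendant '[{"dp":[0,0,0],"twist":0,"jaw":-0.2},{"dp":[0,0,0],"twist":0,"jaw":-0.2},{"dp":[0,0,0],"twist":0,"jaw":-0.2},{"dp":[0,0,0],"twist":0,"jaw":-0.2},{"dp":[0,0,0],"twist":0,"jaw":-0.2},{"dp":[0,0,0],"twist":0,"jaw":-0.2},{"dp":[0,0,0],"twist":0,"jaw":-0.2},{"dp":[0,0,0],"twist":0,"jaw":-0.2},{"dp":[0,0,0],"twist":0,"jaw":-0.2},{"dp":[0,0,0],"twist":0,"jaw":-0.2}]'
python3 - <<'E'
from h import *
st();K,T=cam("wrist");im=cams.grab_frame("wrist");rects(im,"red",.064,K,T,300,1)
go(.4913,-.3304,.134,84.5,14)
E
```

```text
time_s: 43.95
tool_pos: [0.6213, 0.0364, 0.1416]
ee_rot: [3.13, 0.002, 1.739]
force: [-0.1, -0.6, 1.2]
grip_width: 0.0374
grip_force: 0.0
time_s: 44.78
tool_pos: [0.6181, 0.0365, 0.1344]
ee_rot: [3.141, -0.0, 1.739]
force: [0.6, 0.1, -0.3]
grip_width: 0.0377
grip_force: 0.0
t 44.7833 tcp [618.1  36.5 134.4] rpy deg [179.99  -0.    99.65] F [ 0.6  0.1 -0.3] w 37.7 gf 0.0
red px [285. 215.] ctr [617.3  36. ] size 89.6 25.8 long-axis deg 99.3
n 14 dp [-0.0258, -0.0103, 0.0] twist 0.0189 | total tool [-340.5, -186.5, 0.4] mm 15.15 deg
```

```bash
python3 -m pendant '[{"dp":[-0.0258,-0.0103,0],"twist":0.0189,"jaw":-0.2},{"dp":[-0.0258,-0.0103,0],"twist":0.0189,"jaw":-0.2},{"dp":[-0.0258,-0.0103,0],"twist":0.0189,"jaw":-0.2},{"dp":[-0.0258,-0.0103,0],"twist":0.0189,"jaw":-0.2},{"dp":[-0.0258,-0.0103,0],"twist":0.0189,"jaw":-0.2},{"dp":[-0.0258,-0.0103,0],"twist":0.0189,"jaw":-0.2},{"dp":[-0.0258,-0.0103,0],"twist":0.0189,"jaw":-0.2},{"dp":[-0.0258,-0.0103,0],"twist":0.0189,"jaw":-0.2},{"dp":[-0.0258,-0.0103,0],"twist":0.0189,"jaw":-0.2},{"dp":[-0.0258,-0.0103,0],"twist":0.0189,"jaw":-0.2}]'
python3 -m pendant '[{"dp":[-0.0258,-0.0103,0],"twist":0.0189,"jaw":-0.2},{"dp":[-0.0258,-0.0103,0],"twist":0.0189,"jaw":-0.2},{"dp":[-0.0258,-0.0103,0],"twist":0.0189,"jaw":-0.2},{"dp":[-0.0258,-0.0103,0],"twist":0.0189,"jaw":-0.2},{"dp":[0,0,0.015],"twist":0,"jaw":-0.2},{"dp":[0,0,0.025],"twist":0,"jaw":-0.2},{"dp":[0,0,0.025],"twist":0,"jaw":-0.2},{"dp":[0,0,0],"twist":0,"jaw":-0.2},{"dp":[0,0,0],"twist":0,"jaw":-0.2},{"dp":[0,0,0],"twist":0,"jaw":-0.2}]'
python3 - <<'E'
from h import *
for i in range(3):K,T=cam("wrist");im=cams.grab_frame("wrist")
rects(im,"blue",.02,K,T,300,1)
st();go(.4913,-.3304,.006,84.5,1)
E
```

```text
time_s: 45.67
tool_pos: [0.5365, -0.2301, 0.1346]
ee_rot: [3.141, 0.0, 1.549]
force: [-0.0, 0.5, -0.8]
grip_width: 0.0374
grip_force: 0.0
time_s: 46.5
tool_pos: [0.4915, -0.3302, 0.0707]
ee_rot: [3.14, 0.001, 1.475]
force: [-0.4, 0.1, -0.1]
grip_width: 0.0378
grip_force: 0.0
blue px [284. 222.] ctr [ 490.3 -330.9] size 91.6 26.4 long-axis deg 84.4
t 46.65 tcp [ 492.  -330.6   71.7] rpy deg [1.7981e+02 1.2000e-01 8.4510e+01] F [-0.1 -0.   0.3] w 37.4 gf 0.0
n 1 dp [0.0003, -0.001, 0.0657] twist 0.0001 | total tool [0.3, -1.0, 65.7] mm 0.01 deg
```

```bash
python3 -m pendant '[{"dp":[0,-0.0005,0.012],"twist":0,"jaw":-0.2},{"dp":[0,0,0.015],"twist":0,"jaw":-0.2},{"dp":[0,0,0.015],"twist":0,"jaw":-0.2},{"dp":[0,0,0.012],"twist":0,"jaw":-0.2},{"dp":[0,0,0.006],"twist":0,"jaw":-0.2},{"dp":[0,0,0.003],"twist":0,"jaw":-0.2},{"dp":[0,0,0],"twist":0,"jaw":-0.2},{"dp":[0,0,0],"twist":0,"jaw":-0.2},{"dp":[0,0,0],"twist":0,"jaw":-0.2},{"dp":[0,0,0],"twist":0,"jaw":-0.2}]'
python3 -m pendant '[{"dp":[0,0,0],"twist":0,"jaw":-0.4},{"dp":[0,0,0],"twist":0,"jaw":-1},{"dp":[0,0,0],"twist":0,"jaw":-1},{"dp":[0,0,0],"twist":0,"jaw":-1},{"dp":[0,0,0],"twist":0,"jaw":-1},{"dp":[0,0,0],"twist":0,"jaw":-1},{"dp":[0,0,0],"twist":0,"jaw":-1},{"dp":[0,0,0],"twist":0,"jaw":-1},{"dp":[0,0,0],"twist":0,"jaw":-1},{"dp":[0,0,0],"twist":0,"jaw":-1}]' 40
```

```text
time_s: 47.48
tool_pos: [0.491, -0.3303, 0.0074]
ee_rot: [3.14, 0.001, 1.475]
force: [0.9, 0.5, -0.1]
grip_width: 0.0378
grip_force: 0.0
time_s: 48.32
tool_pos: [0.4908, -0.33, 0.0069]
ee_rot: [3.14, 0.0, 1.475]
force: [2.2, 0.8, 3.5]
grip_width: 0.0255
grip_force: 40.0
```

```bash
python3 -m pendant '[{"dp":[0,0,-0.004],"twist":0,"jaw":-1},{"dp":[0,0,-0.02],"twist":0,"jaw":-1},{"dp":[0,0,-0.035],"twist":0,"jaw":-1},{"dp":[0,0,-0.035],"twist":0,"jaw":-1},{"dp":[0,0,-0.02],"twist":0,"jaw":-1},{"dp":[0,0,-0.01],"twist":0,"jaw":-1},{"dp":[0,0,0],"twist":0,"jaw":-1},{"dp":[0,0,0],"twist":0,"jaw":-1},{"dp":[0,0,0],"twist":0,"jaw":-1},{"dp":[0,0,0],"twist":0,"jaw":-1}]'
python3 -c "
from h import *
cams.grab_frame('top');cams.grab_frame('top');cams.grab_frame('top')
st();go(.6457,-.1248,.13,99.63,10)"
```

```text
time_s: 49.15
tool_pos: [0.4889, -0.3287, 0.1271]
ee_rot: [-3.137, -0.003, 1.475]
force: [0.0, 0.1, -3.3]
grip_width: 0.0256
grip_force: 40.0
t 49.3 tcp [ 489.7 -329.3  128.6] rpy deg [-1.7985e+02 -1.0000e-01  8.4490e+01] F [ 1.1  0.6 -3.4] w 25.6 gf 40.0
n 10 dp [0.0201, 0.0161, -0.0001] twist -0.0264 | total tool [218.5, 135.7, -1.4] mm -15.14 deg
```

```bash
python3 -m pendant '[{"dp":[0.0201,0.016,0],"twist":-0.0264,"jaw":-1},{"dp":[0.0201,0.016,0],"twist":-0.0264,"jaw":-1},{"dp":[0.0201,0.016,0],"twist":-0.0264,"jaw":-1},{"dp":[0.0201,0.016,0],"twist":-0.0264,"jaw":-1},{"dp":[0.0201,0.016,0],"twist":-0.0264,"jaw":-1},{"dp":[0.0201,0.016,0],"twist":-0.0264,"jaw":-1},{"dp":[0.0201,0.016,0],"twist":-0.0264,"jaw":-1},{"dp":[0.0201,0.016,0],"twist":-0.0264,"jaw":-1},{"dp":[0.0201,0.016,0],"twist":-0.0264,"jaw":-1},{"dp":[0.0201,0.016,0],"twist":-0.0264,"jaw":-1}]'
python3 -m pendant '[{"dp":[0,0,0],"twist":0,"jaw":-1},{"dp":[0,0,0.01],"twist":0,"jaw":-1},{"dp":[0,0,0.02],"twist":0,"jaw":-1},{"dp":[0,0,0.02],"twist":0,"jaw":-1},{"dp":[0,0,0.01],"twist":0,"jaw":-1},{"dp":[0,0,0],"twist":0,"jaw":-1},{"dp":[0,0,0],"twist":0,"jaw":-1},{"dp":[0,0,0],"twist":0,"jaw":-1},{"dp":[0,0,0],"twist":0,"jaw":-1},{"dp":[0,0,0],"twist":0,"jaw":-1}]'
python3 -c "
from h import *
cams.grab_frame('top');cams.grab_frame('top')
st();go(.6457,-.1248,.0509,99.63,1)"
```

```text
time_s: 50.13
tool_pos: [0.6457, -0.1247, 0.1295]
ee_rot: [-3.141, -0.001, 1.74]
force: [0.1, -0.9, -3.5]
grip_width: 0.0258
grip_force: 40.0
time_s: 50.97
tool_pos: [0.6462, -0.1263, 0.0722]
ee_rot: [3.139, 0.001, 1.738]
force: [-0.2, 0.1, -2.3]
grip_width: 0.0256
grip_force: 40.0
t 51.0667 tcp [ 645.9 -126.    71.6] rpy deg [1.7989e+02 5.0000e-02 9.9610e+01] F [ 0.3  0.5 -3.8] w 25.7 gf 40.0
n 1 dp [0.0013, -0.0, 0.0207] twist -0.0003 | total tool [1.3, -0.0, 20.7] mm -0.02 deg
```

```bash
python3 -m pendant '[{"dp":[0.0012,0.0003,0.007],"twist":0,"jaw":-1},{"dp":[0,0,0.006],"twist":0,"jaw":-1},{"dp":[0,0,0.004],"twist":0,"jaw":-1},{"dp":[0,0,0.0015],"twist":0,"jaw":-1},{"dp":[0,0,0],"twist":0,"jaw":-1},{"dp":[0,0,0],"twist":0,"jaw":-1},{"dp":[0,0,0],"twist":0,"jaw":-1},{"dp":[0,0,0],"twist":0,"jaw":-1},{"dp":[0,0,0],"twist":0,"jaw":-1},{"dp":[0,0,0],"twist":0,"jaw":-1}]'
python3 -c "
from h import *
st();go(.6457,-.1248,.0509,99.63,1)"
```

```text
time_s: 51.9
tool_pos: [0.6454, -0.1246, 0.0519]
ee_rot: [3.141, 0.0, 1.739]
force: [-0.0, 0.7, -3.1]
grip_width: 0.0254
grip_force: 40.0
t 51.9 tcp [ 645.4 -124.6   51.9] rpy deg [179.99   0.    99.61] F [-0.   0.7 -3.1] w 25.4 gf 40.0
n 1 dp [-0.0002, 0.0002, 0.001] twist -0.0003 | total tool [-0.2, 0.2, 1.0] mm -0.02 deg
```

```bash
python3 -m pendant '[{"dp":[0,0.0002,0.0012],"twist":0,"jaw":-1},{"dp":[0,0,0],"twist":0,"jaw":-1},{"dp":[0,0,0],"twist":0,"jaw":-1},{"dp":[0,0,0],"twist":0,"jaw":-1},{"dp":[0,0,0],"twist":0,"jaw":-1},{"dp":[0,0,0],"twist":0,"jaw":-1},{"dp":[0,0,0],"twist":0,"jaw":-1},{"dp":[0,0,0],"twist":0,"jaw":-1},{"dp":[0,0,0],"twist":0,"jaw":-1},{"dp":[0,0,0],"twist":0,"jaw":-1}]'
```

```text
time_s: 52.73
tool_pos: [0.6458, -0.1246, 0.0509]
ee_rot: [3.141, 0.0, 1.739]
force: [1.1, -0.8, -1.2]
grip_width: 0.0257
grip_force: 40.0
```

```bash
python3 -m pendant '[{"dp":[0,0,0.0004],"twist":0,"jaw":-1},{"dp":[0,0,0],"twist":0,"jaw":-1},{"dp":[0,0,0],"twist":0,"jaw":-1},{"dp":[0,0,0],"twist":0,"jaw":-0.2},{"dp":[0,0,0],"twist":0,"jaw":-0.2},{"dp":[0,0,0],"twist":0,"jaw":-0.2},{"dp":[0,0,0],"twist":0,"jaw":-0.2},{"dp":[0,0,0],"twist":0,"jaw":-0.2},{"dp":[0,0,-0.01],"twist":0,"jaw":-0.2},{"dp":[0,0,-0.025],"twist":0,"jaw":-0.2}]'
python3 -m pendant '[{"dp":[0,0,-0.03],"twist":0,"jaw":-0.2},{"dp":[0,0,-0.03],"twist":0,"jaw":-0.2},{"dp":[0,0,-0.03],"twist":0,"jaw":0},{"dp":[0.02,0,-0.02],"twist":0,"jaw":0.3},{"dp":[0.02,0,0],"twist":0,"jaw":0.3},{"dp":[0.02,0,0],"twist":0,"jaw":0.3},{"dp":[0.02,0,0],"twist":0,"jaw":0.5},{"dp":[0,0,0],"twist":0,"jaw":0.7},{"dp":[0,0,0],"twist":0,"jaw":1},{"dp":[0,0,0],"twist":0,"jaw":1}]'
python3 -m pendant '[{"dp":[0,0,0],"twist":0,"jaw":1},{"dp":[0,0,0],"twist":0,"jaw":1},{"dp":[0,0,0],"twist":0,"jaw":1},{"dp":[0,0,0],"twist":0,"jaw":1},{"dp":[0,0,0],"twist":0,"jaw":1},{"dp":[0,0,0],"twist":0,"jaw":1},{"dp":[0,0,0],"twist":0,"jaw":1},{"dp":[0,0,0],"twist":0,"jaw":1},{"dp":[0,0,0],"twist":0,"jaw":1},{"dp":[0,0,0],"twist":0,"jaw":1}]'
python3 - <<'E'
from h import *
st();K,T=cam("wrist");im=cams.grab_frame("wrist");cv2.imwrite("pics/w12.png",np.hstack([im[:340,:],])) 
for c,z in(("red",.064),("blue",.064)): rects(im,c,z,K,T,300,2)
s=cams.grab_frame("scene")[90:330,150:450];cv2.imwrite("pics/s12.png",cv2.resize(s,(750,600),interpolation=cv2.INTER_CUBIC))
E
```

```text
time_s: 53.57
tool_pos: [0.6427, -0.1238, 0.0812]
ee_rot: [-3.133, -0.004, 1.739]
force: [0.1, -0.4, -0.1]
grip_width: 0.0378
grip_force: 0.0
time_s: 54.4
tool_pos: [0.6323, -0.0462, 0.1957]
ee_rot: [3.141, 0.001, 1.738]
force: [-0.6, 0.1, 1.1]
grip_width: 0.0837
grip_force: 0.0
time_s: 55.23
tool_pos: [0.6322, -0.0456, 0.1953]
ee_rot: [3.142, -0.0, 1.739]
force: [-0.2, 0.0, -0.2]
grip_width: 0.0939
grip_force: 0.0
t 55.2333 tcp [632.2 -45.6 195.3] rpy deg [ 1.7999e+02 -1.0000e-02  9.9620e+01] F [-0.2  0.  -0.2] w 93.9 gf 0.0
red px [285. 102.] ctr [617.4  35.5] size 89.2 26.2 long-axis deg 99.6
red px [429. 178.] ctr [754.9  -7.1] size 87.1 20.8 long-axis deg 85.5
blue px [285. 278.] ctr [ 644.2 -122.5] size 88.2 25.2 long-axis deg 99.1
```

View pics/w12.png

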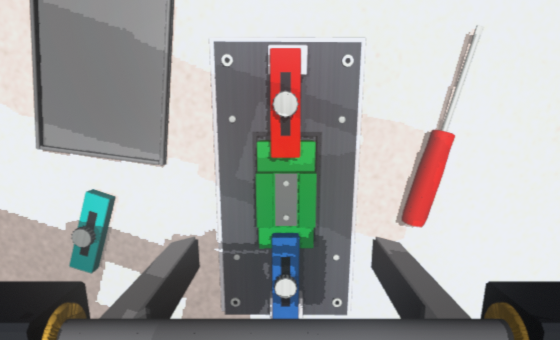

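View pics/s12.png

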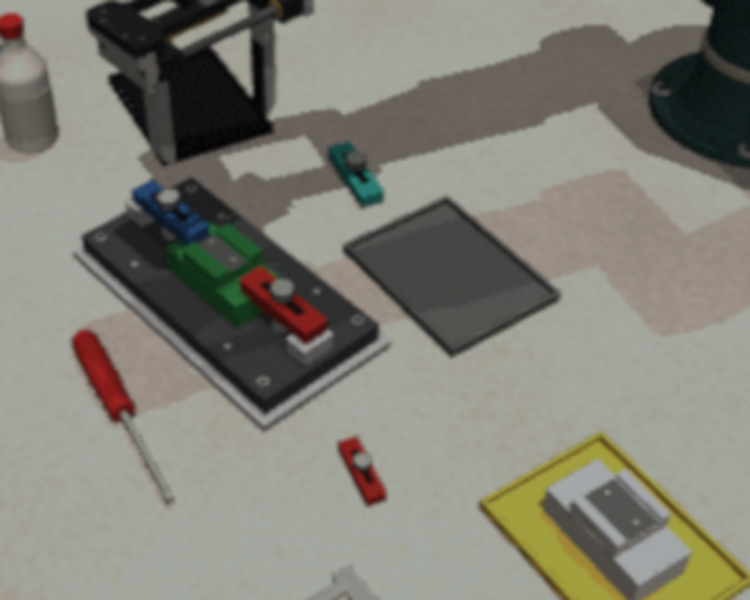

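The wrist view shows red at (285,102) and blue at (285,278), both bridging post and shoulder. The scene view shows white standing in yellow. Blue measures about 3 mm inward, but it is at the edge of the view, so I'll check from the earlier vantage point.

```bash
python3 -m pendant '[{"dp":[-0.02,0,0.01],"twist":0,"jaw":0.5},{"dp":[-0.02,0,0.02],"twist":0,"jaw":0},{"dp":[-0.02,0,0.02],"twist":0,"jaw":0},{"dp":[-0.02,0,0.01],"twist":0,"jaw":0},{"dp":[0,0,0],"twist":0,"jaw":0},{"dp":[0,0,0],"twist":0,"jaw":0},{"dp":[0,0,0],"twist":0,"jaw":0},{"dp":[0,0,0],"twist":0,"jaw":0},{"dp":[0,0,0],"twist":0,"jaw":0},{"dp":[0,0,0],"twist":0,"jaw":0}]'
python3 - <<'E'
from h import *
for i in range(3):
    st();K,T=cam("wrist");im=cams.grab_frame("wrist");rects(im,"blue",.064,K,T,300,1)
cv2.imwrite("pics/w13.png",im)
E
```

```text
time_s: 56.17
tool_pos: [0.6461, -0.1237, 0.1366]
ee_rot: [3.14, 0.001, 1.74]
force: [-0.0, 0.5, 0.2]
grip_width: 0.0466
grip_force: 0.0
t 56.1667 tcp [ 646.1 -123.7  136.6] rpy deg [1.7989e+02 4.0000e-02 9.9690e+01] F [-0.   0.5  0.2] w 46.6 gf 0.0
blue px [284. 215.] ctr [ 644.8 -125.3] size 89.6 25.8 long-axis deg 99.3
t 56.2167 tcp [ 645.9 -123.8  136.3] rpy deg [1.7991e+02 3.0000e-02 9.9680e+01] F [ 0.   0.3 -0.4] w 47.3 gf 0.0
blue px [284. 216.] ctr [ 644.6 -125.3] size 89.6 25.7 long-axis deg 99.1
t 56.2667 tcp [ 645.9 -124.   136.1] rpy deg [1.7993e+02 2.0000e-02 9.9660e+01] F [0.2 0.1 0.4] w 46.3 gf 0.0
blue px [285. 216.] ctr [ 644.7 -125.4] size 89.3 25.9 long-axis deg 99.6
```

View pics/w13.png

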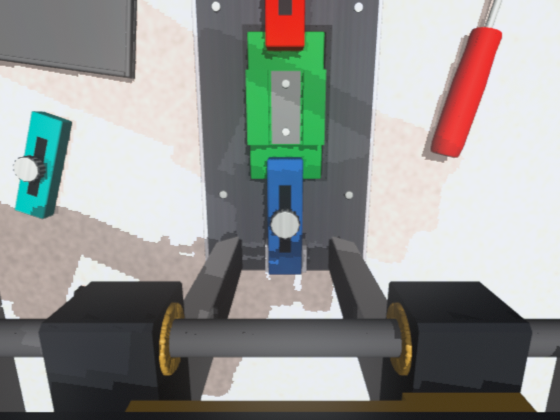

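Blue is fully visible here at (285,216). It sits at (644.7,-125.3), within about 1 mm of where it started. I'm handing in.

```bash
python3 -c "
from workcell import order
print(order.finish_job())"
```

```text
the job is handed in; nothing more can be done
None
```

The job is handed in at about 56 s of the 141 s allowed: the green nest is seated in the fixture, the white nest stands in the yellow tray, and both bars are back within about 1 mm of where they started; no verdict came back.

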